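Load the specimen carrier and lock its cover with the T-key

ROBOT

A 6-joint arm with a two-finger parallel gripper is mounted at the origin on a cart in front of the work surface, level with it; the furniture and walls round the work are solid. World frame = base frame: x ahead of the robot, y to its left, z up, the work surface at z = 0. Lengths are in m, angles in degrees, forces in N, time in s.
With the tool pointing down it reaches from about 0.3 to 0.75 m from the base axis. Payload 8.5 kg.
Tool frame: the origin (TCP) lies on the mounting face of the last link; the fingertips stand tip_extent ahead of it and the grasp point (between the pads) lies 155 mm ahead of it (tip_extent is the distance from the TCP to the fingertips, in m); z points along the fingers, y is the line along which they close (so a half turn about z gives the same grasp; the last joint's range is limited). The gripper opens to 85 mm and grips with 20 to 120 N. Pads are 22 mm wide; open, the fingers measure 114 mm over their backs; the gripper's body (76 mm by 85 mm) begins 54 mm behind the grasp point. The pads swing forward as they close: fully open they stand 13 mm farther back than shut.
Start: joints at [52.924, 21.807, 74.336, -0, 83.858, -12.336], TCP at [0.23, 0.5, 0.405] pointing down, gripper open.
Joint ranges: [-178.18, 178.18], [-50.72, 133.34], [12.68, 142.11], [-81.47, 261.47], [9.98, 163.14], [-165.26, 165.26]. Speed limits (degrees/s): [136.94, 136.94, 180, 180, 180, 180].

INTERFACE

Orientations are given as a 3x3 rotation matrix whose columns are the frame's x, y, z axes.
In Python, from rig import observe, get_image, camera_params, close_job, tip_extent gives the robot as it stands.
- The arm moves only by the shell command python3 -m creep 'ROWS' [FORCE]. ROWS is JSON, a list of rows, each an object with "jaw": the gripper's target within -1 to 1 (shut at 1, half-way at 0, fully open at -1); "travel": the shift along the world's x, y, z in mm, a list of three; "roll": the turn about the world's z in rad. A call has 1 to 12 rows; each row is the pose to reach, as a shift and turn from the pose commanded when the call began; what a row does not reach only later rows make up. A row lasts 1/10 s, in which the tool goes at most 50 mm and 8.59 degrees, less where a joint would pass 70% of its speed; a pose out of reach is approached as far as the arm can. A call with a gripper value outside its range is refused whole. The fingers move at their own pace and stop on an object; FORCE is the grip in N (left out, the last holds). Time passes only in rows, so rows that repeat a pose let the fingers close. It gives the time, the measured TCP pose, the force, the opening and the grip force at its end, in the units of the state.
- observe(): the state, without advancing time (a new reading comes with each control period).
- get_image(name): name is "side" or "top" or "wrist"; returns (picture, depth): 420x560x3 uint8, red, green, blue; 420x560 float32, m along the optical axis (not along the pixel's ray), 0 where there is no reading.
- camera_params(name): a dict with "mtx" (3x3 intrinsics, pixels), "extrinsics" (4x4, takes a point from camera to world coordinates). Camera axes: x right, y down, z forward; pixel columns grow to the right and rows downward; lengths in m; the calibration is good to about 2 mm. A picture is of the moment at which its call begins: read the wrist's pose just before it. camera_params takes no time and is no camera call; for the wrist camera it gives the pose at the moment of the call.
- close_job(): hands the job in; it is judged then, once.
The state is a dict: "time_s": time; "q": joint angles; "qvel": joint speeds; "joint_efforts": joint torques, N m; "position": TCP position; "tool_rot": TCP orientation; "ft_force": force on the tool from outside, world axes, zero at the start; "wrist_torque": the same for the moment, N m; "grip_width": finger opening in m; "gripper_force": force on a finger pad.
Only numpy, scipy, OpenCV 4.12 (cv2) and the standard library are available. Lean on these libraries where they do the work, as an engineer would, in place of code of your own. Each camera call takes 0.05 s, during which the arm holds its last target. There are 200 camera calls.

TASK

Load the four-pocket specimen carrier for transfer: seat every black specimen, inlay up, in a pocket of its own and make the count up to exactly four with red blanks, inlay up too, leaving any blank you do not need on the desk clear of the carrier. Then lay the blue cover flat with its end notches over the two locating pins, pass the T-key down through the cover and the slot beneath until its flange lies on the cover's collar, turn it a quarter turn so that its cross-bar lies square across the slot and holds, and let go. Leave the tin and the bottles where they stand.

Things in the scene. Friction and masses are not known exactly. Their poses are not given: they have to be found in the camera images.
- specimen_1: black resin-mounted specimen: upright disc 30 mm in diameter, 16 mm high, with a pale round inlay on top, 25 g. Origin: centre of its underside; z up through its top. Some of the four black specimens may be absent.
- specimen_2: black resin-mounted specimen: upright disc 30 mm in diameter, 14 mm high, with two pale bars on top, 25 g. Origin: centre of its underside; z up through its top. Some of the four black specimens may be absent.
- specimen_3: black resin-mounted specimen: upright disc 30 mm in diameter, 19 mm high, with a pale round inlay on top, 25 g. Origin: centre of its underside; z up through its top. Some of the four black specimens may be absent.
- specimen_4: black resin-mounted specimen: upright disc 30 mm in diameter, 16 mm high, with a pale rectangular inlay on top, 25 g. Origin: centre of its underside; z up through its top. Some of the four black specimens may be absent.
- blank_1: dark red resin mount, a blank used as filler: upright disc 30 mm in diameter, 18 mm high, with a pale rectangular inlay on top, 25 g. Origin: centre of its underside; z up through its top. Two red blanks are always there.
- blank_2: dark red resin mount, a blank used as filler: upright disc 30 mm in diameter, 18 mm high, with two pale bars on top, 25 g. Origin: centre of its underside; z up through its top. Two red blanks are always there.
- carrier: specimen carrier, fixed to the desk: aluminium plate 130 (x) x 160 (y) x 10 mm with four round pockets 35 mm wide, 6 mm deep, and a dark slotted steel bridge 42 x 42 mm in the middle, its top 26 mm above the desk. At y = +-64 mm stand two round posts, 14 mm wide up to 26 mm, then 8 mm locating pins up to 36 mm. Origin: centre of the underside, on the desk.
- pocket_1 (a point): centre of the floor of the pocket at (x +38 mm, y +38 mm) of the carrier; the floor is 4 mm above the desk, the plate's top 6 mm above the floor
- pocket_2 (a point): centre of the floor of the pocket at (x +38 mm, y -38 mm) of the carrier; the floor is 4 mm above the desk, the plate's top 6 mm above the floor
- pocket_3 (a point): centre of the floor of the pocket at (x -38 mm, y +38 mm) of the carrier; the floor is 4 mm above the desk, the plate's top 6 mm above the floor
- pocket_4 (a point): centre of the floor of the pocket at (x -38 mm, y -38 mm) of the carrier; the floor is 4 mm above the desk, the plate's top 6 mm above the floor
- slot (a point): centre of the slot's mouth, on top of the bridge, 26 mm above the carrier's origin. The slot goes through the 5 mm bridge plate, 30 mm long (along the carrier's x) x 11 mm wide (y). Beneath it is a space 11 mm high, open at both x ends, between side walls 34 mm apart in y
- cover: blue cover, 140 g, lying collar up: plate 116 (x) x 156 (y) x 4 mm; collar 44 (x) x 50 (y) mm, from 4 to 20 mm above the origin (grip it across x); a square 32 mm hole down through both; 13 mm wide notches, open at the y ends, their bottoms at y = +-57.5 mm, for the pins. Origin: centre of the underside. Seated on bridge and posts its underside is 26 mm above the carrier's origin; a half turn makes no difference.
- key: T-key, 80 g, upright. From the bottom: steel cross-bar 26 (x) x 7 (y) x 5 mm high; shank 7 mm thick; flange 42 mm in diameter, 32.5 to 36.5 mm up; yellow wing handle 40 (x) x 12 (y) mm, 36.5 to 62.5 mm up, parallel to the bar. Origin: centre of the underside. Flange on the seated cover: origin 13.5 mm above the carrier's; the bar, 2.5 mm under the bridge plate, turns either way, no stops.
- key_stand: grey block 50 x 50 x 38 mm, fixed to the desk, with a square hole 32 mm wide from top to bottom, in which the key hangs by its flange at the start, its handle within about 35 degrees of the stand's x. Origin: centre of the underside. The polishing machine close behind it is 130 mm high at its front, 190 mm at its discs: cross higher than that.
- paste_tin: round blue tin 55 mm wide, 22 mm high; bystander, leave it where it is. Origin: centre of the underside.
- brown_bottle: brown bottle with a black cap, 50 mm wide, 116 mm high; bystander, leave it where it is. Origin: centre of the underside.
- wash_bottle: white wash bottle with a blue bent spout, 62 x 79 x 170 mm; bystander, leave it where it is. Origin: centre of the underside.

How it is judged:
By the outcome, as a careful person would: the job done as asked, in the order asked, and still so for the second after the job is handed in, with the robot touching nothing.
Of specimen_1, specimen_2, specimen_3, specimen_4 only 2 to 4 are there at a start; the rules pass over those that are not, and their reading is None.
At some moment in a run one of specimen_1, specimen_2, specimen_3, specimen_4, blank_1, blank_2, cover may be knocked a few centimetres aside while the robot is not near it.
It also fails if it takes over 210 s, if anything falls off the work surface, if the arm or the gripper's body presses on something with over 40 N, if the wrist force passes 120 N, or if a joint passes its speed limit or range.

## Working session

There is one attempt and no reset: what is moved stays moved. The work goes in short steps, Python scripts to look and compute and a shell command to move; the robot and the scene stay as the last step left them, time stands still between calls to the robot, and variables do not carry over. Pictures are saved under pics/ and viewed, at most 14 in all, crops included, and the job is handed in when it is done.

```bash
mkdir -p pics; ls
cat > h.py <<'E'
import numpy as np,cv2
from rig import observe,get_image,camera_params,tip_extent
def grab(n,f=None):
    p=camera_params(n); im,d=get_image(n)
    if f: cv2.imwrite('pics/'+f,im[:,:,::-1])
    return im,d,np.array(p['mtx']),np.array(p['extrinsics'])
def ray(u,v,K,E,z):
    r=E[:3,:3]@np.linalg.solve(K,[u,v,1.]); o=E[:3,3]
    return o+r*(z-o[2])/r[2]
def cloud(d,K,E):
    v,u=np.mgrid[:d.shape[0],:d.shape[1]]
    c=np.stack([(u-K[0,2])/K[0,0]*d,(v-K[1,2])/K[1,1]*d,d],-1)
    return c@E[:3,:3].T+E[:3,3]
E
python3 - <<'E'
from h import *
s=observe();print(s['time_s'],s['position'],s['tool_rot'],s['grip_width'],tip_extent)
for n in('top','side','wrist'):
    im,d,K,E=grab(n,n+'0.png');np.savez(n+'0.npz',im=im,d=d,K=K,E=E)
    print(n,K.round(1).tolist(),E.round(3).tolist())
E
```

```text
pics
0.0 [0.23015203 0.49947637 0.40407287] [[-9.08208841e-01  4.18516128e-01 -9.75604387e-04]
 [ 4.18517108e-01  9.08208052e-01 -1.25081815e-03]
 [ 3.62564189e-04 -1.54431123e-03 -9.99998742e-01]] 0.08539266229607562 0.1734
top [[469.0, 0.0, 281.7], [0.0, 469.0, 221.3], [0.0, 0.0, 1.0]] [[-0.021, -0.975, 0.221, 0.211], [-1.0, 0.022, -0.001, 0.111], [-0.004, -0.221, -0.975, 1.445], [0.0, 0.0, 0.0, 1.0]]
side [[443.5, 0.0, 278.9], [0.0, 443.5, 207.6], [0.0, 0.0, 1.0]] [[-0.973, -0.149, 0.177, 0.269], [-0.231, 0.591, -0.773, 1.245], [0.011, -0.793, -0.609, 0.955], [0.0, 0.0, 0.0, 1.0]]
wrist [[294.2, 0.0, 280.3], [0.0, 294.2, 213.7], [0.0, 0.0, 1.0]] [[0.419, 0.869, 0.263, 0.164], [0.908, -0.4, -0.122, 0.53], [-0.001, 0.29, -0.957, 0.374], [0.0, 0.0, 0.0, 1.0]]
```

View pics/top0.png

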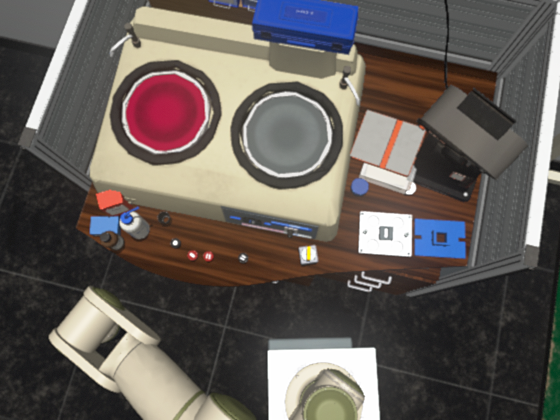

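View pics/side0.png

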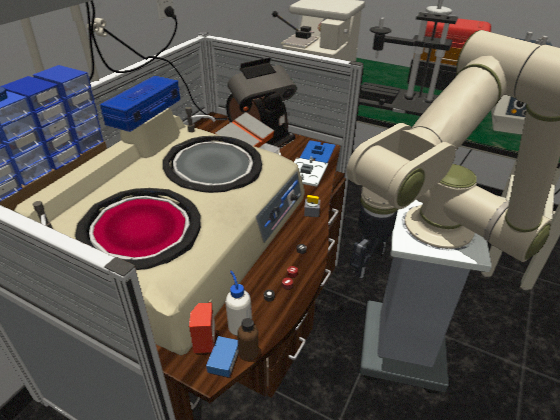

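The top view shows two red discs at (193,256) and (208,256), black ones at (175,243) and (243,258), the key stand at (308,255), the carrier at (385,233) and the cover at (440,238). The dark ring at (165,218) is unclear. I'll enlarge it and measure.

Run:
```python
from h import *
f=np.load('top0.npz');im,d,K,E=[f[k] for k in('im','d','K','E')]
a=cv2.resize(im[195:285,90:290],None,fx=4,fy=4,interpolation=cv2.INTER_CUBIC)[:360]
b=cv2.resize(im[205:265,290:490],None,fx=4,fy=4,interpolation=cv2.INTER_CUBIC)
cv2.imwrite('pics/topc.png',np.vstack([a,b])[:,:,::-1])
P=cloud(d,K,E)
for n,u,v in[('blk',175,243),('red',193,256),('red',208,256),('blk',243,258),('ring',165,218),('handle',308,255),('bridge',386,233),('coverplate',425,238),('tin',360,186)]:
    print(n,P[v,u].round(3),ray(u,v,K,E,.016).round(3))
```

```text
blk [0.475 0.443 0.007] [0.474 0.441 0.016]
red [0.432 0.385 0.015] [0.432 0.385 0.016]
red [0.431 0.339 0.017] [0.431 0.339 0.016]
blk [0.423 0.231 0.014] [0.422 0.231 0.016]
ring [ 0.558  0.48  -0.002] [0.554 0.475 0.016]
handle [0.42  0.034 0.065] [0.427 0.031 0.016]
bridge [ 0.492 -0.214  0.011] [ 0.491 -0.213  0.016]
coverplate [ 0.474 -0.336  0.004] [ 0.472 -0.332  0.016]
tin [ 0.642 -0.14   0.024] [ 0.644 -0.141  0.016]
```

View pics/topc.png

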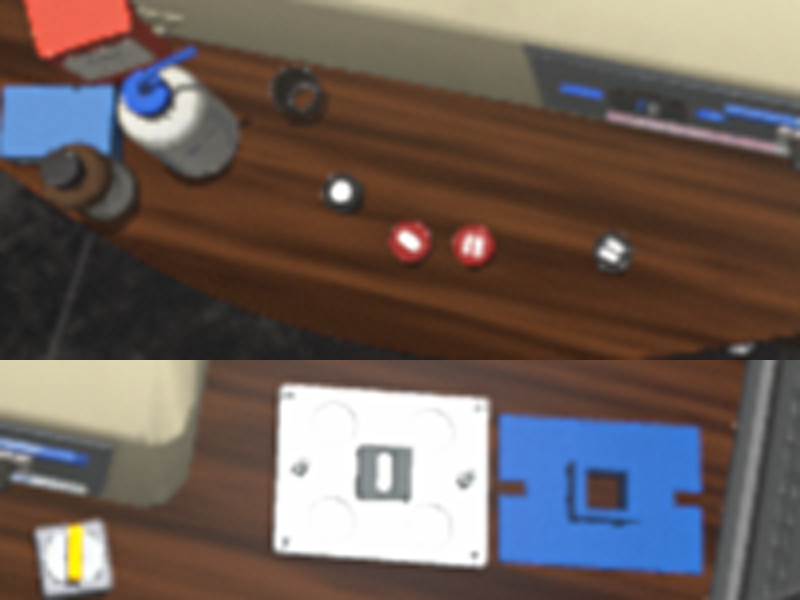

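View pics/wrist0.png

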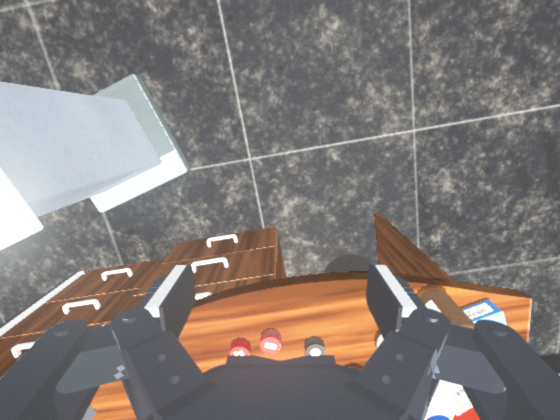

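```bash
python3 -m creep '[{"jaw":-0.3,"travel":[50,-35,0],"roll":-0.14},{"jaw":-0.3,"travel":[100,-70,0],"roll":-0.28},{"jaw":-0.3,"travel":[150,-90,0],"roll":-0.42},{"jaw":-0.3,"travel":[200,-110,0],"roll":-0.57},{"jaw":-0.3,"travel":[200,-110,0],"roll":-0.71},{"jaw":-0.3,"travel":[200,-110,0],"roll":-0.86},{"jaw":-0.3,"travel":[200,-110,0],"roll":-1.0},{"jaw":-0.3,"travel":[200,-110,0],"roll":-1.14},{"jaw":-0.3,"travel":[200,-110,0],"roll":-1.14},{"jaw":-0.3,"travel":[200,-110,0],"roll":-1.14}]' 30
python3 - <<'E'
from h import *
s=observe();print(s['time_s'],s['position'],s['tool_rot'].__class__,s['grip_width'],s['q'],tip_extent)
im,d,K,E=grab('wrist','w1.png');np.savez('w1.npz',im=im,d=d,K=K,E=E)
P=cloud(d,K,E)
hsv=cv2.cvtColor(im,cv2.COLOR_RGB2HSV)
E
```

```text
time_s: 1.15
position: [0.4301, 0.3895, 0.4046]
tool_rot: [[-0.003, 1.0, -0.0], [1.0, 0.003, -0.0], [-0.0, -0.0, -1.0]]
ft_force: [0.4, 0.4, -0.3]
grip_width: 0.0556
gripper_force: 0.0
1.15 [0.43012249 0.38953219 0.40456004] <class 'numpy.ndarray'> 0.05559464678392606 [3.04826858e+01 2.48929000e+01 6.93449273e+01 2.46646150e-04
 8.57855809e+01 3.03206427e+01] 0.1734
```

View pics/w1.png

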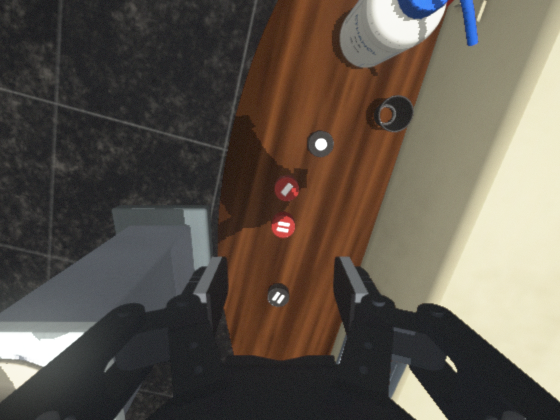

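The wrist view shows black round-inlay disc at (320,144), reds at (287,188) and (283,227), and the two-bar black at (278,295). The ring at (390,115) is an open cup, so there are two black specimens here.

```bash
cat >> h.py <<'E'
def disc(im,d,K,E,u,v,h,r=14):
    "inlay centroid (pale) near u,v -> xy at height h, median depth height"
    s=im[v-r:v+r+1,u-r:u+r+1].astype(int); m=(s.min(2)>120)
    y,x=np.nonzero(m); cu,cv=u-r+x.mean(),v-r+y.mean()
    P=cloud(d,K,E)[v-r:v+r+1,u-r:u+r+1][m]
    return (cu.round(1),cv.round(1),len(x)),ray(cu,cv,K,E,h).round(4),np.median(P[:,2]).round(4)
E
python3 - <<'E'
from h import *
f=np.load('w1.npz');im,d,K,E=[f[k] for k in('im','d','K','E')]
for u,v,h in[(320,144,.016),(287,188,.018),(283,227,.018),(278,296,.014)]: print(disc(im,d,K,E,u,v,h))
E
```

```text
((np.float64(320.6), np.float64(143.9), 129), array([0.4788, 0.4414, 0.016 ]), np.float64(0.0165))
((np.float64(286.5), np.float64(188.8), 72), array([0.4387, 0.3874, 0.018 ]), np.float64(0.0186))
((np.float64(282.8), np.float64(226.6), 110), array([0.4345, 0.338 , 0.018 ]), np.float64(0.0184))
((np.float64(278.0), np.float64(297.3), 86), array([0.4283, 0.2316, 0.014 ]), np.float64(0.0144))
```

```bash
python3 - <<'E'
from h import *
for n,z in(('wrist0',.4041),('w1',.4046)):
    f=np.load(n+'.npz');d,K,E=[f[k] for k in('d','K','E')]
    P=cloud(d,K,E)[240:340,130:430].reshape(-1,3); P=P[(P[:,2]>.2)&(P[:,2]<.35)]
    print(n,(z-np.percentile(P[:,2],[0,1,3,10])).round(4))
E
python3 -m creep '[{"jaw":-0.3,"travel":[0,-50,-50]},{"jaw":-0.3,"travel":[-1,-100,-100]},{"jaw":-0.3,"travel":[-2,-150,-140]},{"jaw":-0.3,"travel":[-2,-158,-170]},{"jaw":-0.3,"travel":[-2,-158,-190]},{"jaw":-0.3,"travel":[-2,-158,-190]}]'
python3 - <<'E'
from h import *
im,d,K,E=grab('wrist','w2.png');np.savez('w2.npz',im=im,d=d,K=K,E=E)
E
```

```text
wrist0 [0.1603 0.1584 0.1557 0.1505]
w1 [0.1693 0.1654 0.1618 0.1534]invalid input
```

View pics/w2.png

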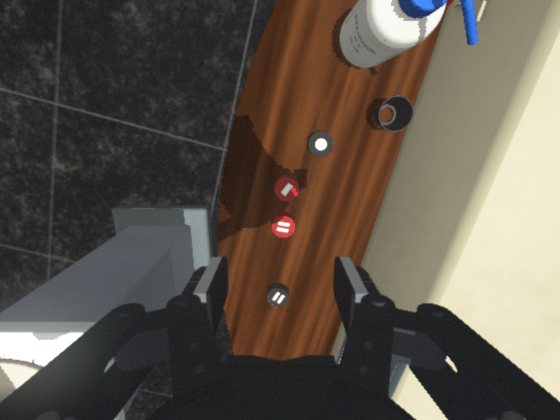

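The move was refused because it lacks "roll", so the view is unchanged. Fingertips sit about 168 mm ahead at this opening and about 171 mm at 30 mm.

```bash
python3 -m creep '[{"jaw":-0.3,"travel":[0,-50,-30],"roll":0},{"jaw":-0.3,"travel":[-1,-90,-60],"roll":0},{"jaw":-0.3,"travel":[-2,-130,-90],"roll":0},{"jaw":-0.3,"travel":[-2,-158,-130],"roll":0},{"jaw":-0.3,"travel":[-2,-158,-170],"roll":0},{"jaw":-0.3,"travel":[-2,-158,-205],"roll":0},{"jaw":-0.3,"travel":[-2,-158,-226],"roll":0},{"jaw":-0.3,"travel":[-2,-158,-226],"roll":0},{"jaw":0.6,"travel":[-2,-158,-226],"roll":0},{"jaw":0.6,"travel":[-2,-158,-226],"roll":0},{"jaw":0.6,"travel":[-2,-158,-226],"roll":0},{"jaw":0.6,"travel":[-2,-158,-226],"roll":0}]' 40
```

```text
time_s: 2.45
position: [0.4284, 0.2317, 0.1802]
tool_rot: [[0.0, 1.0, 0.003], [1.0, -0.0, 0.001], [0.001, 0.003, -1.0]]
ft_force: [-1.3, 0.2, 6.9]
grip_width: 0.0281
gripper_force: 39.3
```

```bash
python3 -m creep '[{"jaw":0.6,"travel":[0,0,50],"roll":0},{"jaw":0.6,"travel":[0,0,100],"roll":0},{"jaw":0.6,"travel":[0,-20,145],"roll":0},{"jaw":0.6,"travel":[0,-50,185],"roll":0},{"jaw":0.6,"travel":[0,-85,220],"roll":0},{"jaw":0.6,"travel":[0,-130,231],"roll":0},{"jaw":0.6,"travel":[0,-180,231],"roll":0},{"jaw":0.6,"travel":[10,-228,231],"roll":0},{"jaw":0.6,"travel":[30,-270,231],"roll":0},{"jaw":0.6,"travel":[50,-310,231],"roll":0},{"jaw":0.6,"travel":[62,-351,231],"roll":0},{"jaw":0.6,"travel":[62,-351,231],"roll":0}]' 40
python3 -m creep '[{"jaw":0.6,"travel":[0,0,0],"roll":0},{"jaw":0.6,"travel":[0,0,0],"roll":0}]'
python3 - <<'E'
from h import *
im,d,K,E=grab('wrist','w3.png');np.savez('w3.npz',im=im,d=d,K=K,E=E)
E
```

```text
time_s: 3.65
position: [0.4909, -0.1233, 0.4099]
tool_rot: [[0.005, 1.0, 0.001], [1.0, -0.005, -0.001], [-0.001, 0.001, -1.0]]
ft_force: [0.2, 1.0, 0.8]
grip_width: 0.0281
gripper_force: 39.5
time_s: 3.85
position: [0.4897, -0.1186, 0.4102]
tool_rot: [[0.0, 1.0, 0.0], [1.0, -0.0, -0.0], [-0.0, 0.0, -1.0]]
ft_force: [-0.3, -0.2, -0.8]
grip_width: 0.0284
gripper_force: 39.5
```

View pics/w3.png

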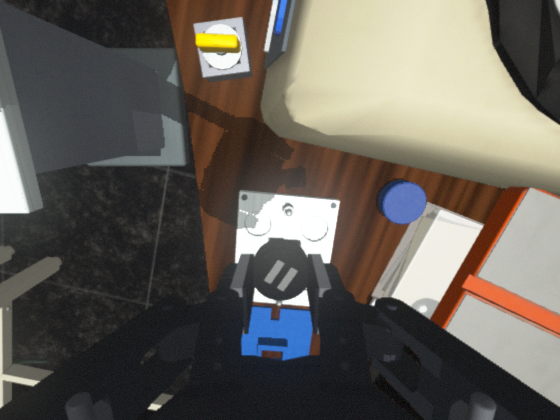

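The carrier's left end is visible with corner (238,192), the pin at (289,210) and pockets at (258,222) and (315,228). The key's yellow handle is at (218,42), and the cover is just below the carrier.

Run:
```python
from h import *
f=np.load('top0.npz');im,d,K,E=[f[k] for k in('im','d','K','E')]
def rect(m,z):
    c=max(cv2.findContours(m.astype(np.uint8),0,2)[0],key=cv2.contourArea)
    p=np.array([ray(u,v,K,E,z)[:2]*1000 for u,v in c[:,0]],np.float32)
    return cv2.minAreaRect(p)
box=np.zeros(im.shape[:2],bool);box[200:275,350:480]=1
hsv=cv2.cvtColor(im,cv2.COLOR_RGB2HSV)
w=cv2.morphologyEx(((im.min(2)>140)&box).astype(np.uint8),cv2.MORPH_CLOSE,np.ones((9,9)))
print('carrier',rect(w,.010))
b=(hsv[...,0]>100)&(hsv[...,0]<125)&(hsv[...,1]>130)&box
print('cover',rect(b,.004))
f=np.load('w3.npz');im,d,K,E=[f[k] for k in('im','d','K','E')]
for n,p,z in[('pk3/4',(258,222),.010),('pk1/3',(315,228),.010),('cornerL',(238,192),.01),('cornerR',(339,201),.01),('pin',(289,206),.036)]: print(n,ray(*p,K,E,z).round(4))
cv2.imwrite('pics/w3c.png',cv2.resize(im[180:310,220:360],None,fx=4.5,fy=4.5,interpolation=cv2.INTER_CUBIC)[:,:,::-1])
```

```text
carrier ((491.6398620605469, -210.85842895507812), (163.74391174316406, 134.7739715576172), 84.60071563720703)
cover ((473.0628662109375, -382.48101806640625), (154.97064208984375, 115.51445770263672), 85.25064849853516)
pk3/4 [ 0.4614 -0.1684  0.01  ]
pk1/3 [ 0.5372 -0.1768  0.01  ]
cornerL [ 0.4366 -0.1277  0.01  ]
cornerR [ 0.5671 -0.1397  0.01  ]
pin [ 0.5015 -0.1392  0.036 ]
```

View pics/w3c.png

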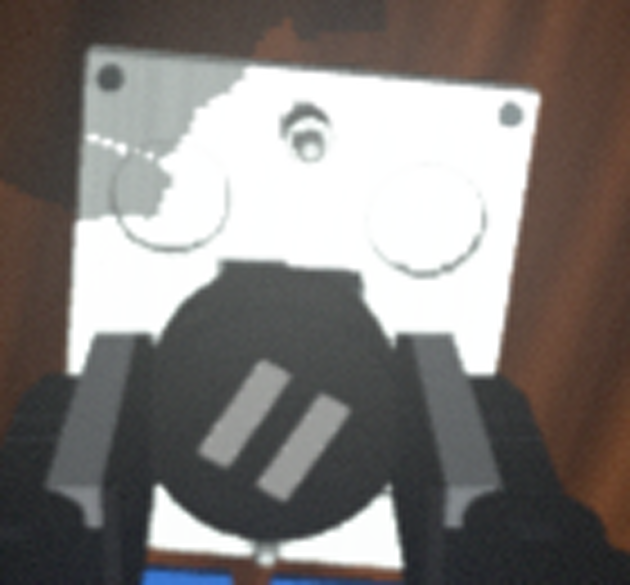

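Run:
```python
from h import *
f=np.load('w3.npz');im,d,K,E=[f[k] for k in('im','d','K','E')]
print(disc(im,d,K,E,280,275,.246,r=16), disc(im,d,K,E,280,275,.240,r=16))
s=im[262:290,265:296].min(2);m=s>100;y,x=np.nonzero(m);print(265+x.mean(),262+y.mean(),ray(265+x.mean(),262+y.mean(),K,E,.246),np.median(cloud(d,K,E)[262:290,265:296][m][:,2]))
```

```text
((np.float64(280.4), np.float64(275.0), 359), array([ 0.4911, -0.1177,  0.246 ]), np.float64(0.2445)) ((np.float64(280.4), np.float64(275.0), 359), array([ 0.4911, -0.1209,  0.24  ]), np.float64(0.2445))
280.2348484848485 275.2146464646465 [ 0.49102485 -0.11778492  0.246     ] 0.24446702335297052
```

```bash
python3 -m creep '[{"jaw":0.6,"travel":[14,-45,-20],"roll":-0.05},{"jaw":0.6,"travel":[28,-90,-45],"roll":-0.09},{"jaw":0.6,"travel":[38.5,-135,-70],"roll":-0.09},{"jaw":0.6,"travel":[38.5,-135,-110],"roll":-0.09},{"jaw":0.6,"travel":[38.5,-135,-150],"roll":-0.09},{"jaw":0.6,"travel":[38.5,-135,-180],"roll":-0.09},{"jaw":0.6,"travel":[38.5,-135,-205],"roll":-0.09},{"jaw":0.6,"travel":[38.5,-135,-205],"roll":-0.09},{"jaw":0.6,"travel":[38.5,-135,-212],"roll":-0.09},{"jaw":0.6,"travel":[38.5,-135,-219],"roll":-0.09},{"jaw":0.6,"travel":[38.5,-135,-224],"roll":-0.09},{"jaw":0.6,"travel":[38.5,-135,-224],"roll":-0.09}]' 40
```

```text
time_s: 5.1
position: [0.5286, -0.2544, 0.1857]
tool_rot: [[0.091, 0.996, -0.0], [0.996, -0.091, 0.0], [0.0, -0.0, -1.0]]
ft_force: [-0.5, -0.0, -0.1]
grip_width: 0.0281
gripper_force: 39.6
```

```bash
python3 -m creep '[{"jaw":0.0,"travel":[0,0,0],"roll":0},{"jaw":-0.3,"travel":[0,0,0],"roll":0},{"jaw":-0.3,"travel":[0,0,0],"roll":0},{"jaw":-0.3,"travel":[0,0,15],"roll":0},{"jaw":-0.3,"travel":[0,0,60],"roll":0},{"jaw":-0.3,"travel":[0,20,105],"roll":0},{"jaw":-0.3,"travel":[-10,50,150],"roll":0.03},{"jaw":-0.3,"travel":[-20,90,195],"roll":0.09},{"jaw":-0.3,"travel":[-38,130,225],"roll":0.09},{"jaw":-0.3,"travel":[-38,145,225],"roll":0.09},{"jaw":-0.3,"travel":[-38,145,225],"roll":0.09},{"jaw":-0.3,"travel":[-38,145,225],"roll":0.09}]' 40
python3 - <<'E'
from h import *
im,d,K,E=grab('wrist');np.savez('w4.npz',im=im,d=d,K=K,E=E)
cv2.imwrite('pics/w4c.png',cv2.resize(im[170:370,200:370],None,fx=3,fy=3)[:,:,::-1])
E
```

```text
time_s: 6.3
position: [0.4906, -0.1093, 0.4109]
tool_rot: [[0.0, 1.0, 0.001], [1.0, -0.0, -0.001], [-0.001, 0.001, -1.0]]
ft_force: [1.0, 0.2, 0.5]
grip_width: 0.0554
gripper_force: 0.0
```

View pics/w4c.png

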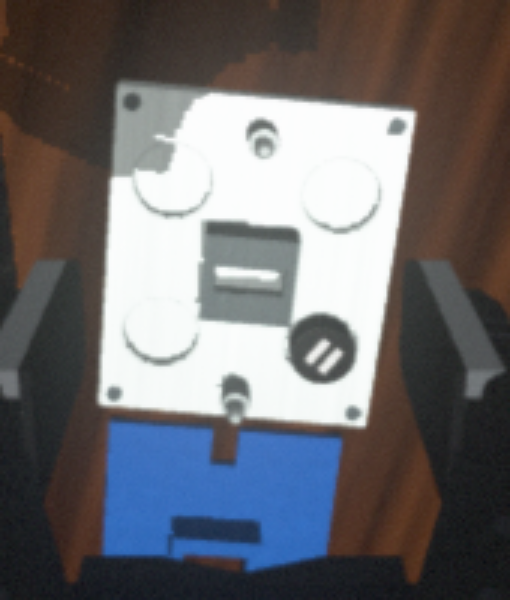

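The specimen sits in pocket 2; the pin, slot and cover are in plain view.

```bash
python3 -m creep '[{"jaw":-0.3,"travel":[-4,48,0],"roll":0},{"jaw":-0.3,"travel":[-8,96,0],"roll":0},{"jaw":-0.3,"travel":[-12,144,0],"roll":0},{"jaw":-0.3,"travel":[-16,192,0],"roll":0},{"jaw":-0.3,"travel":[-20,240,0],"roll":0},{"jaw":-0.3,"travel":[-20,288,0],"roll":0},{"jaw":-0.3,"travel":[-20,336,0],"roll":0},{"jaw":-0.3,"travel":[-20,384,0],"roll":0},{"jaw":-0.3,"travel":[-20,432,0],"roll":0},{"jaw":-0.3,"travel":[-20,480,0],"roll":0},{"jaw":-0.3,"travel":[-20,510,0],"roll":0},{"jaw":-0.3,"travel":[-20,510,0],"roll":0}]' 40
cat > look.py <<'E'
from h import *
s=observe();im,d,K,E=grab('wrist');print(s['position'].round(4))
hsv=cv2.cvtColor(im,cv2.COLOR_RGB2HSV);P=cloud(d,K,E)
n,l,st,c=cv2.connectedComponentsWithStats(((im.min(2)>100)&(abs(P[...,2]-.017)<.006)).astype(np.uint8))
for i in range(1,n):
    if 50<st[i,4]<400 and abs(c[i][0]-280)<150: z=np.median(P[l==i][:,2]);print(c[i].round(1),st[i,4],ray(*c[i],K,E,z).round(4))
E
python3 look.py
```

```text
time_s: 7.55
position: [0.4713, 0.4031, 0.4084]
tool_rot: [[-0.001, 1.0, -0.002], [1.0, 0.001, -0.001], [-0.001, -0.002, -1.0]]
ft_force: [-0.1, -1.5, -0.4]
grip_width: 0.0554
gripper_force: 0.0
[0.4713 0.4031 0.4084]
[314.1  67.5] 99 [0.5091 0.5375 0.0163]
[286.3 154.9] 133 [0.4787 0.4415 0.0165]
[254.2 198.6] 75 [0.4387 0.3874 0.0186]
[251.9 235.5] 112 [0.4344 0.3377 0.0184]
```

```bash
python3 -m creep '[{"jaw":-0.3,"travel":[8.5,40,-40],"roll":0},{"jaw":-0.3,"travel":[8.5,40,-85],"roll":0},{"jaw":-0.3,"travel":[8.5,40,-130],"roll":0},{"jaw":-0.3,"travel":[8.5,40,-175],"roll":0},{"jaw":-0.3,"travel":[8.5,40,-215],"roll":0},{"jaw":-0.3,"travel":[8.5,40,-231],"roll":0},{"jaw":-0.3,"travel":[8.5,40,-231],"roll":0},{"jaw":0.6,"travel":[8.5,40,-231],"roll":0},{"jaw":0.6,"travel":[8.5,40,-231],"roll":0},{"jaw":0.6,"travel":[8.5,40,-231],"roll":0},{"jaw":0.6,"travel":[8.5,40,-231],"roll":0}]' 40
python3 -m creep '[{"jaw":0.6,"travel":[0,0,40],"roll":0},{"jaw":0.6,"travel":[0,0,85],"roll":0},{"jaw":0.6,"travel":[0,-10,130],"roll":0},{"jaw":0.6,"travel":[0,-20,175],"roll":0},{"jaw":0.6,"travel":[-6,-40,215],"roll":0},{"jaw":0.6,"travel":[-8,-80,231],"roll":0},{"jaw":0.6,"travel":[-8,-130,231],"roll":0},{"jaw":0.6,"travel":[-8,-178,231],"roll":0},{"jaw":0.6,"travel":[-8,-226,231],"roll":0},{"jaw":0.6,"travel":[-8,-274,231],"roll":0},{"jaw":0.6,"travel":[0,-322,231],"roll":0},{"jaw":0.6,"travel":[10,-370,231],"roll":0}]' 40
```

```text
time_s: 8.7
position: [0.4797, 0.4404, 0.1815]
tool_rot: [[0.001, 1.0, 0.003], [1.0, -0.001, 0.001], [0.001, 0.003, -1.0]]
ft_force: [1.2, -1.8, 7.1]
grip_width: 0.0285
gripper_force: 39.9
time_s: 9.9
position: [0.4884, 0.0688, 0.4115]
tool_rot: [[0.0, 1.0, 0.001], [1.0, -0.0, 0.0], [0.0, 0.001, -1.0]]
ft_force: [2.3, 0.3, 0.4]
grip_width: 0.0282
gripper_force: 39.5
```

Run:
```python
from h import *
f=np.load('w4.npz');im,d,K,E=[f[k] for k in('im','d','K','E')]
# plate edge contour in w4 at z=.010 ; bridge rect at z=.026
m=(im.min(2)>95).astype(np.uint8);m[:190]=0;m[320:]=0;m[:,:225]=0;m[:,345:]=0
m=cv2.morphologyEx(m,cv2.MORPH_CLOSE,np.ones((25,25)))
c=max(cv2.findContours(m,0,2)[0],key=cv2.contourArea)
p=np.array([ray(u,v,K,E,.01)[:2]*1000 for u,v in c[:,0]],np.float32)
print(cv2.minAreaRect(p))
for n,(u,v),z in[('pin+',(263,146),.036),('pin-',(235,412),.036),('slot',(247.5,275),.026),('p3',(173,178),.01),('p1',(341,194),.01),('p4',(162,328),.01)]:
    print(n,ray(200+u/3,170+v/3,K,E,z).round(4))
print(observe()['position'])
```

```text
((494.7476806640625, -213.57199096679688), (167.49081420898438, 132.745849609375), 84.16141510009766)
pin+ [ 0.501  -0.1465  0.036 ]
pin- [ 0.4892 -0.2728  0.036 ]
slot [ 0.4948 -0.2096  0.026 ]
p3 [ 0.4616 -0.1699  0.01  ]
p1 [ 0.5368 -0.1776  0.01  ]
p4 [ 0.4547 -0.245   0.01  ]
[0.48844218 0.06884393 0.41147203]
```

```bash
python3 -m creep '[{"jaw":0.6,"travel":[10,-45,0],"roll":0},{"jaw":0.6,"travel":[20,-92,0],"roll":-0.03},{"jaw":0.6,"travel":[30,-140,0],"roll":-0.06},{"jaw":0.6,"travel":[40,-185,-15],"roll":-0.09},{"jaw":0.6,"travel":[46,-225,-40],"roll":-0.09},{"jaw":0.6,"travel":[47,-248.5,-80],"roll":-0.09},{"jaw":0.6,"travel":[47,-248.5,-125],"roll":-0.09},{"jaw":0.6,"travel":[47,-248.5,-170],"roll":-0.09},{"jaw":0.6,"travel":[47,-248.5,-203],"roll":-0.09},{"jaw":0.6,"travel":[47,-248.5,-203],"roll":-0.09},{"jaw":0.6,"travel":[47,-248.5,-215],"roll":-0.09},{"jaw":0.6,"travel":[47,-248.5,-224],"roll":-0.09}]' 40
python3 -m creep '[{"jaw":0.6,"travel":[0,0,0],"roll":0},{"jaw":0.6,"travel":[0,0,0],"roll":0}]'
```

```text
time_s: 11.1
position: [0.5366, -0.1781, 0.1879]
tool_rot: [[0.091, 0.996, 0.003], [0.996, -0.091, -0.002], [-0.001, 0.003, -1.0]]
ft_force: [0.5, 0.1, -0.5]
grip_width: 0.0279
gripper_force: 39.6
time_s: 11.3
position: [0.5364, -0.178, 0.1876]
tool_rot: [[0.091, 0.996, 0.001], [0.996, -0.091, -0.001], [-0.001, 0.001, -1.0]]
ft_force: [-0.7, -1.1, 0.8]
grip_width: 0.0277
gripper_force: 39.6
```

```bash
python3 -m creep '[{"jaw":-0.3,"travel":[0,0,-1],"roll":0},{"jaw":-0.3,"travel":[0,0,0],"roll":0},{"jaw":-0.3,"travel":[0,0,0],"roll":0},{"jaw":-0.3,"travel":[0,0,40],"roll":0},{"jaw":-0.3,"travel":[0,0,85],"roll":0},{"jaw":-0.3,"travel":[0,10,130],"roll":0},{"jaw":-0.3,"travel":[-10,30,175],"roll":0.03},{"jaw":-0.3,"travel":[-20,55,215],"roll":0.06},{"jaw":-0.3,"travel":[-40,95,224],"roll":0.09},{"jaw":-0.3,"travel":[-60,140,224],"roll":0.09},{"jaw":-0.3,"travel":[-80,185,224],"roll":0.09},{"jaw":-0.3,"travel":[-95,232,224],"roll":0.09}]' 40
python3 -m creep '[{"jaw":-0.3,"travel":[0,48,0],"roll":0},{"jaw":-0.3,"travel":[0,96,0],"roll":0},{"jaw":-0.3,"travel":[0,144,0],"roll":0},{"jaw":-0.3,"travel":[0,192,0],"roll":0},{"jaw":-0.3,"travel":[0,240,0],"roll":0},{"jaw":-0.3,"travel":[0,288,0],"roll":0},{"jaw":-0.3,"travel":[0,320,0],"roll":0},{"jaw":-0.3,"travel":[0,320,0],"roll":0}]' 40
python3 look.py
```

```text
time_s: 12.5
position: [0.4396, 0.0554, 0.4111]
tool_rot: [[0.002, 1.0, 0.001], [1.0, -0.002, -0.0], [-0.0, 0.001, -1.0]]
ft_force: [0.9, 0.1, -0.6]
grip_width: 0.0557
gripper_force: 0.0
time_s: 13.3
position: [0.4404, 0.3771, 0.4102]
tool_rot: [[-0.003, 1.0, -0.0], [1.0, 0.003, 0.001], [0.001, -0.0, -1.0]]
ft_force: [-1.4, -0.7, -0.7]
grip_width: 0.0555
gripper_force: 0.0
[0.4404 0.3771 0.4102]
[342.5  41.3] 175 [0.5089 0.5384 0.0174]
[278.2 178.3] 82 [0.4388 0.3874 0.0185]
```

```bash
cat > red.py <<'E'
from h import *
s=observe();im,d,K,E=grab('wrist');print(s['position'].round(4))
np.savez('wr.npz',im=im,d=d,K=K,E=E)
P=cloud(d,K,E);i=im.astype(int)
pm=((i[...,0]>60)&(i[...,0]>2.2*i[...,1])&(abs(i[...,1]-i[...,2])<.18*i[...,0])&(P[...,2]>.008)&(P[...,2]<.03)).astype(np.uint8)
pm=cv2.morphologyEx(pm,cv2.MORPH_CLOSE,np.ones((7,7)))
n,l,st,c=cv2.connectedComponentsWithStats(pm)
for k in range(1,n):
    if st[k,4]>80: z=np.percentile(P[l==k][:,2],60);print(c[k].round(1),st[k],ray(*c[k],K,E,.018).round(4),z.round(4))
E
python3 red.py
```

```text
[0.4407 0.3754 0.4103]
[277.9 176.3] [266 164  25  25 457] [0.4387 0.3878 0.018 ] 0.0186
[274.9 213.3] [264 201  23  25 448] [0.4347 0.3399 0.018 ] 0.0184
```

```bash
python3 -m creep '[{"jaw":-0.3,"travel":[-2,12.5,-40],"roll":0},{"jaw":-0.3,"travel":[-2,12.5,-85],"roll":0},{"jaw":-0.3,"travel":[-2,12.5,-130],"roll":0},{"jaw":-0.3,"travel":[-2,12.5,-175],"roll":0},{"jaw":-0.3,"travel":[-2,12.5,-215],"roll":0},{"jaw":-0.3,"travel":[-2,12.5,-230],"roll":0},{"jaw":-0.3,"travel":[-2,12.5,-230],"roll":0},{"jaw":0.6,"travel":[-2,12.5,-230],"roll":0},{"jaw":0.6,"travel":[-2,12.5,-230],"roll":0},{"jaw":0.6,"travel":[-2,12.5,-230],"roll":0},{"jaw":0.6,"travel":[-2,12.5,-230],"roll":0}]' 40
python3 -m creep '[{"jaw":0.6,"travel":[0,0,40],"roll":0},{"jaw":0.6,"travel":[0,0,85],"roll":0},{"jaw":0.6,"travel":[0,-10,130],"roll":0},{"jaw":0.6,"travel":[0,-30,175],"roll":0},{"jaw":0.6,"travel":[0,-50,215],"roll":0},{"jaw":0.6,"travel":[0,-90,230],"roll":0},{"jaw":0.6,"travel":[0,-138,230],"roll":0},{"jaw":0.6,"travel":[0,-186,230],"roll":0},{"jaw":0.6,"travel":[0,-234,230],"roll":0},{"jaw":0.6,"travel":[0,-282,230],"roll":0},{"jaw":0.6,"travel":[0,-330,230],"roll":0},{"jaw":0.6,"travel":[0,-378,230],"roll":0}]' 40
```

```text
time_s: 14.5
position: [0.4396, 0.3864, 0.1826]
tool_rot: [[0.001, 1.0, 0.003], [1.0, -0.001, 0.001], [0.001, 0.003, -1.0]]
ft_force: [-0.7, -2.5, 7.7]
grip_width: 0.0279
gripper_force: 39.4
time_s: 15.7
position: [0.4383, 0.0068, 0.4117]
tool_rot: [[0.001, 1.0, 0.002], [1.0, -0.001, -0.0], [-0.0, 0.002, -1.0]]
ft_force: [0.7, -0.4, -0.2]
grip_width: 0.0279
gripper_force: 39.5
```

```bash
python3 -m creep '[{"jaw":0.6,"travel":[3,-48,0],"roll":0},{"jaw":0.6,"travel":[6,-96,0],"roll":-0.03},{"jaw":0.6,"travel":[9,-144,0],"roll":-0.06},{"jaw":0.6,"travel":[12,-190,-15],"roll":-0.09},{"jaw":0.6,"travel":[15,-232,-40],"roll":-0.09},{"jaw":0.6,"travel":[15,-254.5,-80],"roll":-0.09},{"jaw":0.6,"travel":[15,-254.5,-125],"roll":-0.09},{"jaw":0.6,"travel":[15,-254.5,-170],"roll":-0.09},{"jaw":0.6,"travel":[15,-254.5,-203],"roll":-0.09},{"jaw":0.6,"travel":[15,-254.5,-203],"roll":-0.09},{"jaw":0.6,"travel":[15,-254.5,-215],"roll":-0.09},{"jaw":0.6,"travel":[15,-254.5,-223.5],"roll":-0.09}]' 40
python3 -m creep '[{"jaw":0.6,"travel":[0,0,0],"roll":0},{"jaw":0.6,"travel":[0,0,0],"roll":0}]'
```

```text
time_s: 16.9
position: [0.4545, -0.2463, 0.1886]
tool_rot: [[0.091, 0.996, 0.003], [0.996, -0.091, -0.003], [-0.002, 0.003, -1.0]]
ft_force: [-3.2, -1.2, 2.8]
grip_width: 0.0279
gripper_force: 40.8
time_s: 17.1
position: [0.4543, -0.246, 0.1879]
tool_rot: [[0.091, 0.996, 0.001], [0.996, -0.091, -0.001], [-0.001, 0.001, -1.0]]
ft_force: [-2.0, -1.0, -0.8]
grip_width: 0.0281
gripper_force: 40.6
```

```bash
python3 -m creep '[{"jaw":-0.3,"travel":[0,0,-1],"roll":0},{"jaw":-0.3,"travel":[0,0,0],"roll":0},{"jaw":-0.3,"travel":[0,0,0],"roll":0},{"jaw":-0.3,"travel":[0,0,40],"roll":0},{"jaw":-0.3,"travel":[0,0,85],"roll":0},{"jaw":-0.3,"travel":[0,10,130],"roll":0},{"jaw":-0.3,"travel":[0,30,175],"roll":0.03},{"jaw":-0.3,"travel":[0,55,215],"roll":0.06},{"jaw":-0.3,"travel":[0,95,224],"roll":0.09},{"jaw":-0.3,"travel":[-5,140,224],"roll":0.09},{"jaw":-0.3,"travel":[-10,185,224],"roll":0.09},{"jaw":-0.3,"travel":[-15,232,224],"roll":0.09}]' 40
python3 -m creep '[{"jaw":-0.3,"travel":[0,48,0],"roll":0},{"jaw":-0.3,"travel":[0,96,0],"roll":0},{"jaw":-0.3,"travel":[0,144,0],"roll":0},{"jaw":-0.3,"travel":[0,192,0],"roll":0},{"jaw":-0.3,"travel":[0,240,0],"roll":0},{"jaw":-0.3,"travel":[0,288,0],"roll":0},{"jaw":-0.3,"travel":[0,320,0],"roll":0},{"jaw":-0.3,"travel":[0,320,0],"roll":0}]' 40
python3 red.py
```

```text
time_s: 18.3
position: [0.4385, -0.0124, 0.4115]
tool_rot: [[0.002, 1.0, 0.001], [1.0, -0.002, -0.0], [-0.0, 0.001, -1.0]]
ft_force: [1.0, -0.6, -0.4]
grip_width: 0.0557
gripper_force: 0.0
time_s: 19.1
position: [0.4385, 0.3091, 0.4109]
tool_rot: [[-0.003, 1.0, -0.0], [1.0, 0.003, 0.001], [0.001, -0.0, -1.0]]
ft_force: [0.2, -0.2, 0.6]
grip_width: 0.0558
gripper_force: 0.0
[0.4385 0.3091 0.4109]
[276.4 162.2] [265 150  24  25 478] [0.4346 0.3391 0.018 ] 0.0185
```

```bash
python3 -m creep '[{"jaw":-0.3,"travel":[-4,31.5,-35],"roll":0},{"jaw":-0.3,"travel":[-4,31.5,-80],"roll":0},{"jaw":-0.3,"travel":[-4,31.5,-125],"roll":0},{"jaw":-0.3,"travel":[-4,31.5,-170],"roll":0},{"jaw":-0.3,"travel":[-4,31.5,-212],"roll":0},{"jaw":-0.3,"travel":[-4,31.5,-230.5],"roll":0},{"jaw":-0.3,"travel":[-4,31.5,-230.5],"roll":0},{"jaw":0.6,"travel":[-4,31.5,-230.5],"roll":0},{"jaw":0.6,"travel":[-4,31.5,-230.5],"roll":0},{"jaw":0.6,"travel":[-4,31.5,-230.5],"roll":0},{"jaw":0.6,"travel":[-4,31.5,-230.5],"roll":0}]' 40
python3 -m creep '[{"jaw":0.6,"travel":[0,0,40],"roll":0},{"jaw":0.6,"travel":[0,0,85],"roll":0},{"jaw":0.6,"travel":[0,-10,130],"roll":0},{"jaw":0.6,"travel":[0,-30,175],"roll":0},{"jaw":0.6,"travel":[0,-50,215],"roll":0},{"jaw":0.6,"travel":[4,-90,230],"roll":0},{"jaw":0.6,"travel":[4,-138,230],"roll":0},{"jaw":0.6,"travel":[4,-186,230],"roll":0},{"jaw":0.6,"travel":[4,-234,230],"roll":0},{"jaw":0.6,"travel":[4,-282,230],"roll":0},{"jaw":0.6,"travel":[4,-329,230],"roll":0},{"jaw":0.6,"travel":[4,-329,230],"roll":0}]' 40
```

```text
time_s: 20.25
position: [0.4356, 0.3374, 0.1826]
tool_rot: [[0.001, 1.0, 0.003], [1.0, -0.001, 0.001], [0.001, 0.003, -1.0]]
ft_force: [1.1, -3.3, 7.3]
grip_width: 0.028
gripper_force: 39.5
time_s: 21.45
position: [0.4389, 0.0043, 0.4115]
tool_rot: [[0.007, 1.0, 0.002], [1.0, -0.007, -0.002], [-0.002, 0.002, -1.0]]
ft_force: [-0.3, 1.0, 0.0]
grip_width: 0.0283
gripper_force: 39.5
```

```bash
python3 -m creep '[{"jaw":0.6,"travel":[5,-48,0],"roll":0},{"jaw":0.6,"travel":[11,-96,0],"roll":-0.03},{"jaw":0.6,"travel":[16,-140,-10],"roll":-0.06},{"jaw":0.6,"travel":[22.5,-179,-35],"roll":-0.09},{"jaw":0.6,"travel":[22.5,-179,-80],"roll":-0.09},{"jaw":0.6,"travel":[22.5,-179,-125],"roll":-0.09},{"jaw":0.6,"travel":[22.5,-179,-170],"roll":-0.09},{"jaw":0.6,"travel":[22.5,-179,-203],"roll":-0.09},{"jaw":0.6,"travel":[22.5,-179,-203],"roll":-0.09},{"jaw":0.6,"travel":[22.5,-179,-215],"roll":-0.09},{"jaw":0.6,"travel":[22.5,-179,-223.5],"roll":-0.09},{"jaw":0.6,"travel":[22.5,-179,-223.5],"roll":-0.09}]' 40
```

```text
time_s: 22.65
position: [0.462, -0.1704, 0.1886]
tool_rot: [[0.09, 0.996, 0.002], [0.996, -0.09, -0.001], [-0.001, 0.002, -1.0]]
ft_force: [-0.1, -0.5, 0.7]
grip_width: 0.0282
gripper_force: 50.4
```

```bash
python3 -m creep '[{"jaw":-0.3,"travel":[0,0,-1],"roll":0},{"jaw":-0.3,"travel":[0,0,0],"roll":0},{"jaw":-0.3,"travel":[0,0,0],"roll":0},{"jaw":-0.3,"travel":[0,0,40],"roll":0},{"jaw":-0.3,"travel":[0,0,85],"roll":0},{"jaw":-1,"travel":[0,0,130],"roll":0},{"jaw":-1,"travel":[0,-20,175],"roll":0},{"jaw":-1,"travel":[5,-40,215],"roll":0},{"jaw":-1,"travel":[10,-75,240],"roll":0},{"jaw":-1,"travel":[14,-100,240],"roll":0},{"jaw":-1,"travel":[14,-100,240],"roll":0},{"jaw":-1,"travel":[14,-100,240],"roll":0}]' 40
python3 - <<'E'
from h import *
im,d,K,E=grab('wrist','w5.png');np.savez('w5.npz',im=im,d=d,K=K,E=E)
E
```

```text
time_s: 23.85
position: [0.4755, -0.2705, 0.4269]
tool_rot: [[0.092, 0.996, -0.001], [0.996, -0.092, 0.001], [0.001, -0.001, -1.0]]
ft_force: [0.3, -0.3, 0.8]
grip_width: 0.0854
gripper_force: 0.0
```

View pics/w5.png

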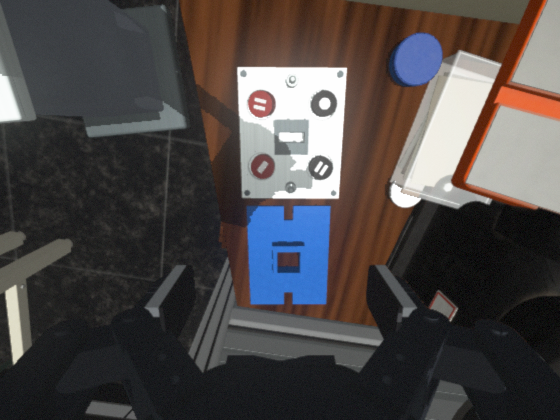

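All four pockets are filled: reds at (261,103) and (262,166), blacks at (324,103) and (320,167). The cover is at (289,255), with the tin and partition clear of it.

```bash
cat > cov.py <<'E'
from h import *
import sys
f=np.load(sys.argv[1]);im,d,K,E=[f[k] for k in('im','d','K','E')]
hsv=cv2.cvtColor(im,cv2.COLOR_RGB2HSV)
m=((hsv[...,0]>98)&(hsv[...,0]<128)&(hsv[...,1]>130)).astype(np.uint8);m[:180]=0;m[:,:225]=0;m[:,350:]=0
m=cv2.morphologyEx(m,cv2.MORPH_CLOSE,np.ones((3,3)))
cs,hi=cv2.findContours(m,cv2.RETR_CCOMP,cv2.CHAIN_APPROX_NONE)
c=max(cs,key=cv2.contourArea)
W=lambda c,z:np.array([ray(u,v,K,E,z)[:2]*1000 for u,v in c[:,0]],np.float32)
print('plate',cv2.minAreaRect(W(c,.004)))
for i,c in enumerate(cs):
    if hi[0,i,3]>=0 and cv2.contourArea(c)>60: print('hole',cv2.minAreaRect(W(c,.02)),c[:,0].mean(0))
# wall points
P=cloud(d,K,E);q=P[300:345,225:330].reshape(-1,3);print('wall z',np.percentile(q[:,2],[5,50,95]).round(3),np.percentile(q[q[:,2]>.1][:,1],[50,98]).round(3))
q=P[270:300,195:235].reshape(-1,3);q=q[q[:,2]>.05];print(np.percentile(q,[5,95],axis=0).round(3) if len(q) else 0)
for n,u,v in[('pin+',292,78.5),('pin-',291,186)]:print(n,ray(u,v,K,E,.036).round(4))
print(ray(291.5,137,K,E,.026).round(4))
E
python3 cov.py w5.npz
```

```text
plate ((477.1125183105469, -382.5065612792969), (156.4913787841797, 116.25220489501953), 85.20276641845703)
hole ((477.2925109863281, -377.4909362792969), (24.608592987060547, 31.0731258392334), 84.7841796875) [287.68571429 259.01428571]
wall z [-0.008  0.023  0.056] [-0.197 -0.197]
[[ 0.433 -0.276  0.267]
 [ 0.484 -0.197  0.397]]
pin+ [ 0.5007 -0.1485  0.036 ]
pin- [ 0.4896 -0.2708  0.036 ]
[ 0.4953 -0.2123  0.026 ]
```

```bash
python3 -m creep '[{"jaw":-1,"travel":[5,45,-20],"roll":0},{"jaw":-1,"travel":[10,90,-40],"roll":0},{"jaw":-1,"travel":[15,120,-75],"roll":0},{"jaw":-1,"travel":[15,120,-90],"roll":0},{"jaw":-1,"travel":[15,120,-90],"roll":0},{"jaw":-1,"travel":[15,120,-90],"roll":0}]' 40
python3 - <<'E'
from h import *
im,d,K,E=grab('wrist');np.savez('w6.npz',im=im,d=d,K=K,E=E)
P=cloud(d,K,E)
print(np.array(E)[:3,3].round(3))
cv2.imwrite('pics/w6c.png',cv2.resize(im[170:370,180:380],None,fx=3,fy=3)[:,:,::-1])
# top of pins by height
for lo,hi,n,z in[(.031,.041,'pin',.036),(.022,.030,'bridge',.026)]:
    m=((P[...,2]>lo)&(P[...,2]<hi)&(abs(P[...,0]-.495)<.045)&(abs(P[...,1]+.212)<.08)).astype(np.uint8)
    k,l,st,c=cv2.connectedComponentsWithStats(m)
    for i in range(1,k):
        if st[i,4]>15: print(n,st[i],c[i].round(1),ray(*c[i],K,E,z).round(4),np.median(P[l==i],axis=0).round(4))
E
```

```text
time_s: 24.5
position: [0.4907, -0.1502, 0.3379]
tool_rot: [[0.09, 0.996, 0.0], [0.996, -0.09, -0.0], [-0.0, 0.0, -1.0]]
ft_force: [0.1, 0.3, -0.4]
grip_width: 0.0851
gripper_force: 0.0
[ 0.499 -0.076  0.308]
pin [286 198   8   8  53] [289.6 201.7] [ 0.5012 -0.1476  0.036 ] [ 0.5014 -0.1477  0.0353]
pin [285 312   7   7  44] [288.  315.1] [ 0.4892 -0.2732  0.036 ] [ 0.4892 -0.2742  0.0345]
bridge [283 193  14  14 101] [289.3 198.2] [ 0.5012 -0.1467  0.026 ] [ 0.5012 -0.1457  0.0262]
bridge [240 209  29  29 632] [253.7 223.1] [ 0.4634 -0.1692  0.026 ] [ 0.4632 -0.1691  0.0258]
bridge [ 269  239   41   39 1317] [288.6 258.2] [ 0.4952 -0.2111  0.026 ] [ 0.4952 -0.2105  0.0262]
bridge [249 276  20  24 259] [258.  287.1] [ 0.4594 -0.2423  0.026 ] [ 0.4588 -0.244   0.0226]
bridge [282 305  13  11  86] [287.8 309.2] [ 0.4893 -0.2728  0.026 ] [ 0.4896 -0.2723  0.0262]
```

View pics/w6c.png

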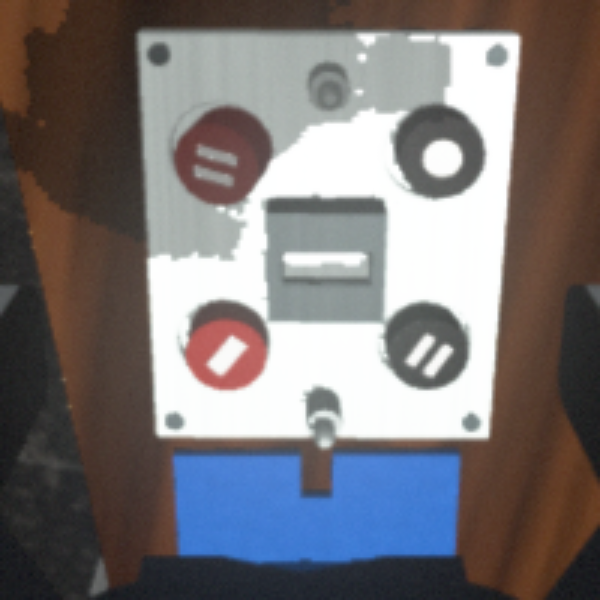

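The crop shows red disc p3 at (223,155) off-centre in its pocket and reading high (25.8 mm instead of 22). I'll fit the heights of the four tops.

```bash
cat > tops.py <<'E'
from h import *
import sys
f=np.load(sys.argv[1]);d,K,E=[f[k] for k in('d','K','E')];P=cloud(d,K,E).reshape(-1,3)
c,s=np.cos(np.radians(-5.4)),np.sin(np.radians(-5.4))
Q=P[:,:2]-[.4952,-.2112];Q=np.c_[Q@[c,s],Q@[-s,c]]*1000
for n,x,y,h in[('p1 blk16',38,38,20),('p2 blk14',38,-38,18),('p3 red',-38,38,22),('p4 red',-38,-38,22)]:
    r=Q-[x,y]; k=(np.hypot(*r.T)<20)&(P[:,2]>.0145)
    z=P[k,2]*1000; k2=z>np.median(z)-4; A=np.c_[r[k][k2],np.ones(k2.sum())]
    w=np.linalg.lstsq(A,z[k2],rcond=None)[0]
    top=r[k][k2]; print(n,'exp',h,'median',np.median(z).round(1),'slope deg',np.degrees(w[:2]).round(1),'centre off',((top.max(0)+top.min(0))/2).round(1),'span',np.ptp(top,axis=0).round(1))
E
python3 tops.py w6.npz
```

```text
p1 blk16 exp 20 median 195.2 slope deg [74.8 16. ] centre off [ 3.8 14.5] span [25.  10.1]
p2 blk14 exp 18 median 18.1 slope deg [ 0.3 -1.3] centre off [ 0.7 -1.2] span [30.2 30. ]
p3 red exp 22 median 26.3 slope deg [-246.6  212.9] centre off [0.2 1.7] span [32.7 33.7]
p4 red exp 22 median 22.1 slope deg [-0.2 -1.6] centre off [2.1 0.9] span [29.8 29.8]
```

```bash
sed -i 's/(P\[:,2\]>.0145)/(P[:,2]>.0145)\&(P[:,2]<.04)/' tops.py; python3 tops.py w6.npz; python3 tops.py w5.npz
```

```text
p1 blk16 exp 20 median 20.3 slope deg [ 0.5 -0.5] centre off [1.3 0.6] span [29.1 29.7]
p2 blk14 exp 18 median 18.1 slope deg [ 0.3 -1.3] centre off [ 0.7 -1.2] span [30.2 30. ]
p3 red exp 22 median 25.3 slope deg [9.9 2.1] centre off [ 1.2 -0.2] span [30.8 30. ]
p4 red exp 22 median 22.1 slope deg [-0.2 -1.6] centre off [2.1 0.9] span [29.8 29.8]
p1 blk16 exp 20 median 20.3 slope deg [ 0.2 -0.1] centre off [1.5 0.1] span [30.3 29.4]
p2 blk14 exp 18 median 18.4 slope deg [ 0.8 -0.8] centre off [ 0.4 -1.4] span [29.8 29.5]
p3 red exp 22 median 25.7 slope deg [11.   4.6] centre off [ 0.8 -0.9] span [30.  30.2]
p4 red exp 22 median 22.4 slope deg [-0.5 -0.3] centre off [2.1 0.3] span [29.2 29.3]
```

```bash
python3 -m creep '[{"jaw":-0.3,"travel":[-20,-20.5,-20],"roll":0},{"jaw":-0.3,"travel":[-31,-20.5,-50],"roll":0},{"jaw":-0.3,"travel":[-31,-20.5,-95],"roll":0},{"jaw":-0.3,"travel":[-31,-20.5,-130],"roll":0},{"jaw":-0.3,"travel":[-31,-20.5,-145],"roll":0},{"jaw":-0.3,"travel":[-31,-20.5,-145],"roll":0},{"jaw":0.6,"travel":[-31,-20.5,-145],"roll":0},{"jaw":0.6,"travel":[-31,-20.5,-145],"roll":0},{"jaw":0.6,"travel":[-31,-20.5,-145],"roll":0},{"jaw":0.6,"travel":[-31,-20.5,-140],"roll":0},{"jaw":0.6,"travel":[-32,-20.5,-140],"roll":0},{"jaw":0.6,"travel":[-32,-20.5,-140],"roll":0}]' 25
python3 -m creep '[{"jaw":0.6,"travel":[0,0,-4],"roll":0},{"jaw":0.6,"travel":[0,0,-8],"roll":0},{"jaw":0.6,"travel":[0,0,-10],"roll":0},{"jaw":0.6,"travel":[0,0,-10],"roll":0}]'
```

```text
time_s: 25.75
position: [0.4596, -0.1715, 0.1997]
tool_rot: [[0.091, 0.996, 0.007], [0.996, -0.091, -0.004], [-0.003, 0.007, -1.0]]
ft_force: [3.1, 0.8, 9.3]
grip_width: 0.0172
gripper_force: 5.4
time_s: 26.15
position: [0.4622, -0.1723, 0.1957]
tool_rot: [[0.092, 0.996, 0.02], [0.996, -0.091, -0.011], [-0.009, 0.021, -1.0]]
ft_force: [5.3, 7.1, 71.7]
grip_width: 0.0171
gripper_force: 42.2
```

The jaws slipped off the disc and closed above it. I'll lift and look.

```bash
python3 -m creep '[{"jaw":0.6,"travel":[0,0,10],"roll":0},{"jaw":0.6,"travel":[0,0,30],"roll":0},{"jaw":-1,"travel":[0,0,75],"roll":0},{"jaw":-1,"travel":[15,10,115],"roll":0},{"jaw":-1,"travel":[30,20,150],"roll":0},{"jaw":-1,"travel":[30,20,150],"roll":0},{"jaw":-1,"travel":[30,20,150],"roll":0}]' 40
python3 - <<'E'
from h import *
im,d,K,E=grab('wrist');np.savez('w7.npz',im=im,d=d,K=K,E=E)
E
python3 tops.py w7.npz
```

```text
time_s: 26.85
position: [0.4884, -0.1506, 0.3384]
tool_rot: [[0.09, 0.996, 0.002], [0.996, -0.09, -0.001], [-0.001, 0.002, -1.0]]
ft_force: [0.2, 1.0, -0.7]
grip_width: 0.0855
gripper_force: 0.0
p1 blk16 exp 20 median 20.2 slope deg [ 0.6 -0.5] centre off [1.3 0.5] span [30.  30.2]
p2 blk14 exp 18 median 18.2 slope deg [ 0.5 -1.2] centre off [ 0.6 -1.1] span [29.4 29.9]
p3 red exp 22 median 22.2 slope deg [-0.4 -1.1] centre off [1.1 1.4] span [29.8 30.2]
p4 red exp 22 median 22.2 slope deg [-0.6 -1.2] centre off [1.7 0.7] span [29.8 29.4]
```

```bash
python3 -m creep '[{"jaw":-1,"travel":[-3,-45,40],"roll":0},{"jaw":-1,"travel":[-6,-90,75],"roll":0},{"jaw":-1,"travel":[-11,-135,90],"roll":0},{"jaw":-1,"travel":[-11,-135,90],"roll":0},{"jaw":-1,"travel":[-11,-135,90],"roll":0}]' 60
python3 - <<'E'
from h import *
im,d,K,E=grab('wrist');np.savez('w8.npz',im=im,d=d,K=K,E=E)
E
python3 cov.py w8.npz | head -2
```

```text
time_s: 27.4
position: [0.4771, -0.2878, 0.4264]
tool_rot: [[0.094, 0.996, -0.001], [0.996, -0.094, 0.001], [0.001, -0.001, -1.0]]
ft_force: [0.8, -0.2, -0.4]
grip_width: 0.085
gripper_force: 0.0
plate ((476.9967041015625, -382.33319091796875), (156.01052856445312, 116.4618148803711), 85.03945922851562)
hole ((476.5356140136719, -378.4267272949219), (25.532270431518555, 31.985736846923828), 84.63980102539062) [285.94444444 248.09722222]
```

```bash
python3 -m creep '[{"jaw":-1,"travel":[0,-45,-20],"roll":0},{"jaw":-1,"travel":[0,-90,-45],"roll":0},{"jaw":-1,"travel":[0,-97,-90],"roll":0},{"jaw":-1,"travel":[0,-97,-135],"roll":0},{"jaw":-1,"travel":[0,-97,-180],"roll":0},{"jaw":-1,"travel":[0,-97,-220],"roll":0},{"jaw":-1,"travel":[0,-97,-240],"roll":0},{"jaw":-1,"travel":[0,-97,-247.5],"roll":0},{"jaw":-1,"travel":[0,-97,-247.5],"roll":0}]' 60
python3 -m creep '[{"jaw":0,"travel":[0,0,0],"roll":0},{"jaw":0.3,"travel":[0,0,0],"roll":0},{"jaw":0.3,"travel":[0,0,0],"roll":0},{"jaw":0.3,"travel":[0,0,0],"roll":0},{"jaw":0.3,"travel":[0,0,0],"roll":0}]' 60
```

```text
time_s: 28.35
position: [0.4779, -0.3817, 0.1787]
tool_rot: [[0.09, 0.996, -0.002], [0.996, -0.09, 0.002], [0.002, -0.002, -1.0]]
ft_force: [0.5, -0.9, 1.1]
grip_width: 0.0854
gripper_force: 0.0
time_s: 28.85
position: [0.4778, -0.3831, 0.1811]
tool_rot: [[0.091, 0.996, 0.002], [0.996, -0.091, -0.002], [-0.001, 0.002, -1.0]]
ft_force: [-0.6, 1.1, 6.2]
grip_width: 0.0422
gripper_force: 62.0
```

```bash
python3 -m creep '[{"jaw":0.3,"travel":[0,0,20],"roll":0},{"jaw":0.3,"travel":[0,0,50],"roll":0},{"jaw":0.3,"travel":[0,0,80],"roll":0},{"jaw":0.3,"travel":[3,35,80],"roll":0},{"jaw":0.3,"travel":[7,75,80],"roll":0},{"jaw":0.3,"travel":[12,115,80],"roll":0},{"jaw":0.3,"travel":[16,150,80],"roll":0},{"jaw":0.3,"travel":[17,171.5,80],"roll":-0.005},{"jaw":0.3,"travel":[17,171.5,60],"roll":-0.005},{"jaw":0.3,"travel":[17,171.5,45],"roll":-0.005},{"jaw":0.3,"travel":[17,171.5,45],"roll":-0.005},{"jaw":0.3,"travel":[17,171.5,45],"roll":-0.005}]' 60
python3 - <<'E'
from h import *
im,d,K,E=grab('wrist','w9.png');np.savez('w9.npz',im=im,d=d,K=K,E=E)
E
```

```text
time_s: 30.05
position: [0.4947, -0.2116, 0.2252]
tool_rot: [[0.096, 0.995, 0.0], [0.995, -0.096, -0.0], [-0.0, 0.0, -1.0]]
ft_force: [-0.2, 1.1, -2.1]
grip_width: 0.0424
gripper_force: 61.4
```

View pics/w9.png

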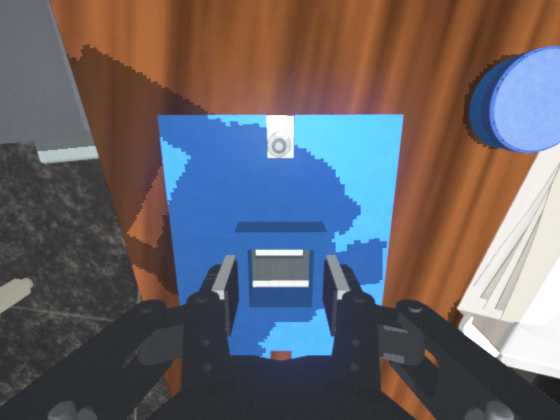

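The view shows the notch from column 266 to 294 with its bottom at row 158. The pin is inside it at (279,145), and the slot shows through the hole at (280,268).

Run:
```python
from h import *
f=np.load('w9.npz');im,d,K,E=[f[k] for k in('im','d','K','E')]
P=cloud(d,K,E)
zp=np.median(P[180:210,200:240][...,2]);print('cover top z',zp)
row=im[125,240:320].astype(int);m=row[:,2]-row[:,0]>40;x=np.nonzero(~m)[0]+240
l,r=x.min()-.5,x.max()+.5
col=im[130:190,270].astype(int);vb=130+np.nonzero(col[:,2]-col[:,0]>40)[0].min()-.5
print(l,r,vb)
a,b=ray(l,125,K,E,zp),ray(r,125,K,E,zp);g=ray((l+r)/2,vb,K,E,zp)
print('notch width',np.linalg.norm(a-b),'mid',(a+b)/2,'bottom',g)
q=im[130:158,268:293];m=(P[130:158,268:293,2]>.031)&(P[130:158,268:293,2]<.042)
y,x=np.nonzero(m);p=ray(268+x.mean(),130+y.mean(),K,E,.036);print('pin',m.sum(),268+x.mean(),130+y.mean(),p)
c,s=np.cos(np.radians(-5.46)),np.sin(np.radians(-5.46))
print('pin-notchbottom in carrier x,y mm',(p-g)[:2]@np.array([[c,-s],[s,c]])*1000,'want 0, 6.5')
bl=(im[...,2].astype(int)-im[...,0]>40).astype(np.uint8);bl[:100]=0;bl[350:]=0;bl[:,:140]=0;bl[:,420:]=0
e=[]
for v in range(160,230,5):
    u=np.nonzero(bl[v])[0];e.append([ray(u.min()-.5,v,K,E,zp)[:2],ray(u.max()+.5,v,K,E,zp)[:2]])
e=np.array(e)
for k in(0,1):
    w=np.polyfit(e[:,k,1],e[:,k,0],1);print('yaw',-np.degrees(np.arctan(w[0])))
```

```text
cover top z 0.048525853936708496
266.5 293.5 157.5
notch width 0.012857439492566168 mid [ 0.50300573 -0.13822702  0.04852585] bottom [ 0.50153155 -0.1534444   0.04852585]
pin 176 278.67045454545456 145.41477272727272 [ 0.5012924  -0.14844389  0.036     ]
pin-notchbottom in carrier x,y mm [-0.71386059  4.95506075] want 0, 6.5
yaw -4.863895480143618
yaw -5.645045210776867
```

```bash
python3 -m creep '[{"jaw":0.3,"travel":[-0.8,-1.3,0],"roll":0},{"jaw":0.3,"travel":[-0.8,-1.3,-5],"roll":0},{"jaw":0.3,"travel":[-0.8,-1.3,-10],"roll":0},{"jaw":0.3,"travel":[-0.8,-1.3,-14],"roll":0},{"jaw":0.3,"travel":[-0.8,-1.3,-17],"roll":0},{"jaw":0.3,"travel":[-0.8,-1.3,-18.5],"roll":0},{"jaw":0.3,"travel":[-0.8,-1.3,-18.5],"roll":0}]' 60
```

```text
time_s: 30.8
position: [0.4937, -0.2127, 0.2071]
tool_rot: [[0.096, 0.995, 0.0], [0.995, -0.096, -0.0], [-0.0, 0.0, -1.0]]
ft_force: [-4.4, 1.7, 10.0]
grip_width: 0.0422
gripper_force: 62.8
```

```bash
python3 -m creep '[{"jaw":-0.3,"travel":[0,0,0],"roll":0},{"jaw":-0.6,"travel":[0,0,0],"roll":0},{"jaw":-0.6,"travel":[0,0,0],"roll":0},{"jaw":-0.6,"travel":[0,0,15],"roll":0},{"jaw":-0.6,"travel":[0,0,55],"roll":0},{"jaw":-0.6,"travel":[0,15,100],"roll":0},{"jaw":-0.6,"travel":[0,40,140],"roll":0},{"jaw":-0.6,"travel":[0,60,140],"roll":0},{"jaw":-0.6,"travel":[0,60,140],"roll":0},{"jaw":-0.6,"travel":[0,60,140],"roll":0}]' 60
cat > cov2.py <<'E'
from h import *
import sys
if len(sys.argv)>2: im,d,K,E=grab('wrist');np.savez(sys.argv[1],im=im,d=d,K=K,E=E)
f=np.load(sys.argv[1]);im,d,K,E=[f[k] for k in('im','d','K','E')]
P=cloud(d,K,E).reshape(-1,3);c,s=np.cos(np.radians(-5.46)),np.sin(np.radians(-5.46))
Q=P[:,:2]-[.4952,-.2108];Q=np.c_[Q@[c,s],Q@[-s,c]]*1000
k=(abs(Q[:,0])<56)&(abs(Q[:,1])<76)&((abs(Q[:,0])>26)|(abs(Q[:,1])>29))&(abs(P[:,2]-.03)<.008)
A=np.c_[Q[k],np.ones(k.sum())];z=P[k,2]*1000;w=np.linalg.lstsq(A,z,rcond=None)[0];print('plate plane slopes deg',np.degrees(w[:2]),'z',w[2],k.sum())
m=((im[...,2].astype(int)-im[...,0]>40).ravel()&(abs(P[:,2]-.03)<.006)&(abs(Q[:,0])<70)&(abs(Q[:,1])<90))
print('rect',cv2.minAreaRect((P[m,:2]*1000).astype(np.float32)))
m=((abs(P[:,2]-.0357)<.004)&(abs(Q[:,0])<6)&(abs(abs(Q[:,1])-64)<6)).reshape(d.shape).astype(np.uint8)
n,l,st,cc=cv2.connectedComponentsWithStats(m)
for i in range(1,n):
    if st[i,4]>12: print('pin',st[i,4],cc[i],ray(*cc[i],K,E,.036))
# slot: pale inside the hole
m=((abs(Q[:,0])<15)&(abs(Q[:,1])<15)).reshape(d.shape);y,x=np.nonzero(m);print('hole px',x.min(),x.max(),y.min(),y.max())
E
python3 cov2.py w10.npz 1
```

```text
time_s: 31.8
position: [0.4939, -0.1529, 0.3458]
tool_rot: [[0.095, 0.995, -0.001], [0.995, -0.095, 0.0], [0.0, -0.001, -1.0]]
ft_force: [0.3, -0.0, 0.2]
grip_width: 0.0685
gripper_force: 0.0
plate plane slopes deg [-0.04715876  0.01141298] z 30.27590655564495 11198
rect ((495.11053466796875, -212.41131591796875), (157.18508911132812, 115.98518371582031), 84.66828155517578)
pin 53 [286.43396226 197.45283019] [ 0.50131718 -0.14767899  0.036     ]
pin 38 [285.81578947 309.21052632] [ 0.48934861 -0.27363679  0.036     ]
hole px 272 300 247 266
```

The cover lies flat with its top at 30.3 mm, both pins in the notches. Now for the key.

```bash
python3 -m creep '[{"jaw":-0.6,"travel":[0,10,40],"roll":0.14},{"jaw":-0.6,"travel":[0,30,75],"roll":0.28},{"jaw":-0.6,"travel":[-10,60,75],"roll":0.42},{"jaw":-0.6,"travel":[-25,90,75],"roll":0.56},{"jaw":-0.6,"travel":[-40,120,75],"roll":0.7},{"jaw":-0.6,"travel":[-55,150,75],"roll":0.84},{"jaw":-0.6,"travel":[-73,186,75],"roll":0.98},{"jaw":-0.6,"travel":[-73,186,75],"roll":1.12},{"jaw":-0.6,"travel":[-73,186,75],"roll":1.26},{"jaw":-0.6,"travel":[-73,186,75],"roll":1.4},{"jaw":-0.6,"travel":[-73,186,75],"roll":1.54},{"jaw":-0.6,"travel":[-73,186,75],"roll":1.665}]' 60
python3 -m creep '[{"jaw":-0.6,"travel":[0,0,0],"roll":0},{"jaw":-0.6,"travel":[0,0,0],"roll":0}]'
cat > key.py <<'E'
from h import *
import sys
z=float(sys.argv[1]);s=observe();im,d,K,E=grab('wrist');np.savez('wk.npz',im=im,d=d,K=K,E=E);P=cloud(d,K,E)
hsv=cv2.cvtColor(im,cv2.COLOR_RGB2HSV);print(s['position'].round(4),s['q'].round(1))
m=((hsv[...,0]>20)&(hsv[...,0]<35)&(hsv[...,1]>150)&(hsv[...,2]>80)&(abs(P[...,2]-z)<.004)).astype(np.uint8)
c=max(cv2.findContours(m,0,1)[0],key=cv2.contourArea)
w=np.array([ray(u,v,K,E,z)[:2]*1000 for u,v in c[:,0]],np.float32);print('handle',cv2.minAreaRect(w),'z',np.median(P[m>0][:,2]))
E
python3 key.py .064
```

```text
time_s: 33.05
position: [0.4214, 0.0324, 0.4204]
tool_rot: [[-1.0, -0.003, -0.002], [-0.003, 1.0, 0.0], [0.002, 0.0, -1.0]]
ft_force: [0.5, -0.1, 0.0]
grip_width: 0.0679
gripper_force: 0.0
time_s: 33.25
position: [0.4212, 0.0327, 0.4207]
tool_rot: [[-1.0, 0.006, -0.001], [0.006, 1.0, 0.0], [0.001, 0.0, -1.0]]
ft_force: [1.3, 0.5, 0.8]
grip_width: 0.0681
gripper_force: 0.0
[0.4212 0.0327 0.4207] [ -11.7    8.1   91.    -0.    81.  -101.4]
handle ((427.9692687988281, 31.828182220458984), (10.280099868774414, 26.99030876159668), 89.35234832763672) z 0.06750893542956832
```

```bash
python3 key.py .068
python3 - <<'E'
from h import *
im=np.load('wk.npz')['im'];cv2.imwrite('pics/wk.png',im[:,:,::-1])
E
```

```text
[0.4211 0.0328 0.4209] [ -11.7    8.1   91.    -0.    81.  -101.4]
handle ((428.9510192871094, 31.92886734008789), (10.157598495483398, 39.532928466796875), 89.38165283203125) z 0.06805008569184523
```

View pics/wk.png

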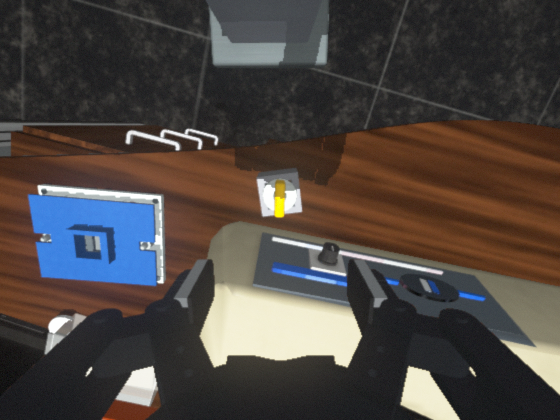

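The handle is at (280,198), nearly along x, with the machine's front edge just below it near row 228. I'll check the clearance.

Run:
```python
from h import *
f=np.load('wk.npz');d,K,E=[f[k] for k in('d','K','E')];P=cloud(d,K,E).reshape(-1,3)
for y0 in(-.04,-.02,0,.02,.04,.06,.08):
    q=P[(abs(P[:,1]-y0)<.01)&(P[:,2]>.03)&(P[:,2]<.25)&(P[:,0]<.6)&(P[:,0]>.455)]
    print(y0,[ (t,q[q[:,2]>t][:,0].min().round(3)) for t in(.05,.09,.105,.115,.125) if (q[:,2]>t).any()])
m=(abs(P[:,2]-.038)<.003)&(np.hypot(P[:,0]-.43,P[:,1]-.032)<.045);print(cv2.minAreaRect((P[m,:2]*1000).astype(np.float32)))
```

```text
-0.04 [(0.05, np.float64(0.473)), (0.09, np.float64(0.482)), (0.105, np.float64(0.487)), (0.115, np.float64(0.489)), (0.125, np.float64(0.492))]
-0.02 [(0.05, np.float64(0.472)), (0.09, np.float64(0.481)), (0.105, np.float64(0.484)), (0.115, np.float64(0.486)), (0.125, np.float64(0.489))]
0 [(0.05, np.float64(0.475)), (0.09, np.float64(0.482)), (0.105, np.float64(0.484)), (0.115, np.float64(0.486)), (0.125, np.float64(0.487))]
0.02 [(0.05, np.float64(0.474)), (0.09, np.float64(0.481)), (0.105, np.float64(0.484)), (0.115, np.float64(0.485)), (0.125, np.float64(0.488))]
0.04 [(0.05, np.float64(0.476)), (0.09, np.float64(0.486)), (0.105, np.float64(0.486)), (0.115, np.float64(0.486)), (0.125, np.float64(0.493))]
0.06 [(0.05, np.float64(0.481)), (0.09, np.float64(0.489)), (0.105, np.float64(0.49)), (0.115, np.float64(0.491)), (0.125, np.float64(0.497))]
0.08 [(0.05, np.float64(0.473)), (0.09, np.float64(0.473)), (0.105, np.float64(0.492)), (0.115, np.float64(0.495)), (0.125, np.float64(0.501))]
((430.0237121582031, 31.884248733520508), (50.29004669189453, 50.0004768371582), 6.788485050201416)
```

```bash
python3 -m creep '[{"jaw":-0.3,"travel":[8,-1,-40],"roll":0},{"jaw":-0.3,"travel":[8,-1,-85],"roll":0},{"jaw":-0.3,"travel":[8,-1,-130],"roll":0},{"jaw":-0.3,"travel":[8,-1,-170],"roll":0},{"jaw":-0.3,"travel":[8,-1,-195],"roll":0},{"jaw":-0.3,"travel":[8,-1,-201],"roll":0},{"jaw":-0.3,"travel":[8,-1,-201],"roll":0},{"jaw":1,"travel":[8,-1,-201],"roll":0},{"jaw":1,"travel":[8,-1,-201],"roll":0},{"jaw":1,"travel":[8,-1,-201],"roll":0},{"jaw":1,"travel":[8,-1,-201],"roll":0},{"jaw":1,"travel":[8,-1,-201],"roll":0}]' 60
```

```text
time_s: 34.55
position: [0.429, 0.0322, 0.2213]
tool_rot: [[-1.0, 0.002, 0.002], [0.002, 1.0, -0.001], [-0.002, -0.001, -1.0]]
ft_force: [-1.8, 0.6, 7.9]
grip_width: 0.0106
gripper_force: 58.8
```

```bash
python3 -m creep '[{"jaw":1,"travel":[0,0,20],"roll":0},{"jaw":1,"travel":[0,0,60],"roll":0},{"jaw":1,"travel":[0,0,105],"roll":0},{"jaw":1,"travel":[0,0,150],"roll":0},{"jaw":1,"travel":[0,0,190],"roll":0},{"jaw":1,"travel":[0,-30,200],"roll":-0.03},{"jaw":1,"travel":[0,-75,200],"roll":-0.06},{"jaw":1,"travel":[0,-120,200],"roll":-0.092},{"jaw":1,"travel":[10,-165,200],"roll":-0.092},{"jaw":1,"travel":[40,-200,195],"roll":-0.092},{"jaw":1,"travel":[70,-230,190],"roll":-0.092},{"jaw":1,"travel":[100,-242,180],"roll":-0.092}]' 60
python3 -m creep '[{"jaw":1,"travel":[0,0,0],"roll":0},{"jaw":1,"travel":[0,0,0],"roll":0},{"jaw":1,"travel":[0,0,0],"roll":0}]'
python3 cov2.py w11.npz 1
python3 - <<'E'
from h import *
s=observe();print(s['position'].round(4),s['q'].round(1))
f=np.load('w11.npz');im,d,K,E=[f[k] for k in('im','d','K','E')];P=cloud(d,K,E)
cv2.imwrite('pics/w11.png',im[:,:,::-1])
hsv=cv2.cvtColor(im,cv2.COLOR_RGB2HSV)
m=((hsv[...,0]>20)&(hsv[...,0]<35)&(hsv[...,1]>150)&(P[...,2]>.18)).astype(np.uint8);y,x=np.nonzero(m);print(len(x),x.min(),x.max(),y.min(),y.max(),np.percentile(P[m>0],[2,50,98],axis=0).round(4))
E
```

```text
time_s: 35.75
position: [0.5295, -0.2124, 0.4006]
tool_rot: [[-0.995, 0.097, 0.001], [0.097, 0.995, -0.001], [-0.001, -0.001, -1.0]]
ft_force: [0.0, 0.2, -0.9]
grip_width: 0.0109
gripper_force: 58.9
time_s: 36.05
position: [0.5282, -0.2091, 0.4009]
tool_rot: [[-0.996, 0.093, 0.0], [0.093, 0.996, -0.0], [-0.0, -0.0, -1.0]]
ft_force: [0.5, -0.0, -1.0]
grip_width: 0.0104
gripper_force: 58.8
plate plane slopes deg [-0.05843469  0.02254261] z 30.33394231944236 10571
rect ((494.9408874511719, -211.8894500732422), (156.46681213378906, 116.06297302246094), 84.63919067382812)
pin 40 [218.975 160.675] [ 0.4883322  -0.27472505  0.036     ]
pin 40 [331.2   160.925] [ 0.50043101 -0.14881395  0.036     ]
hole px 182 333 148 419
[ 0.5281 -0.2091  0.4011] [ -33.5   23.8   71.8   -0.    84.4 -118.2]
2016 268 293 233 320 [[ 0.509  -0.2149  0.2302]
 [ 0.5228 -0.2088  0.2475]
 [ 0.5457 -0.2025  0.25  ]]
```

View pics/w11.png

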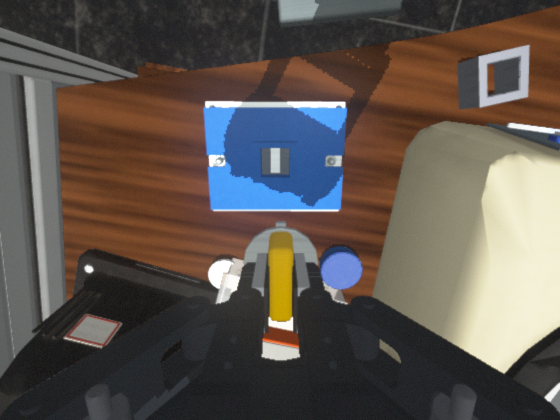

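The image shows the key's handle held at (280,275), the hole with the slot at (275,161), and the pins at (219,161) and (331,161).

Run:
```python
from h import *
f=np.load('w11.npz');im,d,K,E=[f[k] for k in('im','d','K','E')];P=cloud(d,K,E)
T=np.array([.5282,-.2091]);A=np.radians(174.65);ex=np.array([np.cos(A),np.sin(A)]);ey=np.array([np.sin(A),-np.cos(A)])
hsv=cv2.cvtColor(im,cv2.COLOR_RGB2HSV)
m=(hsv[...,0]>18)&(hsv[...,0]<38)&(hsv[...,1]>130)&(P[...,2]>.22)&(P[...,2]<.27)
zt=np.percentile(P[m][:,2],75);print('top z',zt)
Y,X=np.nonzero(m)
for r in range(232,322,8):
    x=X[Y==r]
    if len(x):
        a,b=ray(x.min()-.5,r,K,E,zt)[:2]-T,ray(x.max()+.5,r,K,E,zt)[:2]-T
        print(r,x.min(),x.max(),'z',np.median(P[r,x.min():x.max()][:,2]).round(4),'tool x %.1f  y %.1f..%.1f mid %.2f'%((a@ex)*1e3,(a@ey)*1e3,(b@ey)*1e3,((a+b)/2@ey)*1e3))
z=P[m];k=abs(z[:,2]-zt)<.0015;t=(z[k][:,:2]-T)@np.c_[ex,ey]*1000;print('top face tool x',np.percentile(t[:,0],[1,99]),'y',np.percentile(t[:,1],[1,99]))
# flange and slot
gray=im.min(2).astype(int)
sl=np.array(im[148:176,260:292]).astype(int);mm=(P[148:176,260:292,2]<.021);y,x=np.nonzero(mm);print('deep px',len(x),260+x.mean(),148+y.mean(),ray(260+x.mean(),148+y.mean(),K,E,.026))
mm=(abs(P[148:176,260:292,2]-.026)<.003);y,x=np.nonzero(mm);print('bridge px',len(x),260+x.min(),260+x.max(),148+y.min(),148+y.max())
```

```text
top z 0.24805393747152482
232 276 286 z 0.2261 tool x 27.1  y -2.2..2.7 mid 0.25
240 270 291 z 0.2368 tool x 23.3  y -4.9..5.0 mid 0.03
248 269 292 z 0.2458 tool x 19.4  y -5.4..5.4 mid 0.03
256 268 293 z 0.2479 tool x 15.5  y -5.9..5.9 mid 0.03
264 268 293 z 0.2476 tool x 11.5  y -5.9..6.0 mid 0.03
272 269 292 z 0.2478 tool x 7.4  y -5.5..5.6 mid 0.03
280 269 292 z 0.2479 tool x 3.2  y -5.6..5.6 mid 0.03
288 269 292 z 0.2478 tool x -1.0  y -5.6..5.7 mid 0.03
296 269 291 z 0.2477 tool x -5.3  y -5.7..5.3 mid -0.21
304 269 291 z 0.2479 tool x -9.7  y -5.7..5.3 mid -0.21
312 269 292 z 0.2477 tool x -14.2  y -5.8..5.8 mid 0.03
320 273 287 z 0.2474 tool x -18.7  y -3.9..3.5 mid -0.21
top face tool x [-18.82287584  18.30154986] y [-5.30038677  5.32916224]
deep px 225 275.0 160.0 [ 0.49461447 -0.21207293  0.026     ]
bridge px 530 262 289 148 174
```

```bash
python3 -m creep '[{"jaw":1,"travel":[-33,-2.6,-30],"roll":0},{"jaw":1,"travel":[-33,-2.6,-70],"roll":0},{"jaw":1,"travel":[-33,-2.6,-110],"roll":0},{"jaw":1,"travel":[-33,-2.6,-128],"roll":0},{"jaw":1,"travel":[-33,-2.6,-128],"roll":0},{"jaw":1,"travel":[-33,-2.6,-140],"roll":0},{"jaw":1,"travel":[-33,-2.6,-150],"roll":0},{"jaw":1,"travel":[-33,-2.6,-155],"roll":0},{"jaw":1,"travel":[-33,-2.6,-155],"roll":0},{"jaw":1,"travel":[-33,-2.6,-155],"roll":0}]' 60
```

```text
time_s: 37.1
position: [0.496, -0.2125, 0.2455]
tool_rot: [[-0.996, 0.094, 0.001], [0.094, 0.996, -0.0], [-0.001, -0.0, -1.0]]
ft_force: [0.3, 0.2, -0.6]
grip_width: 0.0105
gripper_force: 58.8
```

```bash
python3 -m creep '[{"jaw":1,"travel":[-0.8,0.6,0],"roll":0},{"jaw":1,"travel":[-0.8,0.6,-2],"roll":0},{"jaw":1,"travel":[-0.8,0.6,-4],"roll":0},{"jaw":1,"travel":[-0.8,0.6,-6],"roll":0},{"jaw":1,"travel":[-0.8,0.6,-8],"roll":0},{"jaw":1,"travel":[-0.8,0.6,-8],"roll":0}]' 60
```

```text
time_s: 37.7
position: [0.495, -0.2118, 0.2369]
tool_rot: [[-0.996, 0.094, -0.0], [0.094, 0.996, 0.0], [0.0, 0.0, -1.0]]
ft_force: [-0.3, 0.5, -0.8]
grip_width: 0.0105
gripper_force: 58.8
```

Bar bottom is at about 22 mm, inside the slot with no force. Continue to the flange.

```bash
python3 -m creep '[{"jaw":1,"travel":[0,0,-3],"roll":0},{"jaw":1,"travel":[0,0,-6],"roll":0},{"jaw":1,"travel":[0,0,-7.5],"roll":0},{"jaw":1,"travel":[0,0,-8.5],"roll":0},{"jaw":1,"travel":[0,0,-8.5],"roll":0}]' 60
```

```text
time_s: 38.2
position: [0.495, -0.2117, 0.2294]
tool_rot: [[-0.996, 0.094, 0.0], [0.094, 0.996, -0.0], [-0.0, -0.0, -1.0]]
ft_force: [-2.0, 1.3, 6.7]
grip_width: 0.0108
gripper_force: 60.0
```

```bash
python3 -m creep '[{"jaw":1,"travel":[0,0,0.8],"roll":-0.14},{"jaw":1,"travel":[0,0,0.8],"roll":-0.28},{"jaw":1,"travel":[0,0,0.8],"roll":-0.42},{"jaw":1,"travel":[0,0,0.8],"roll":-0.56},{"jaw":1,"travel":[0,0,0.8],"roll":-0.7},{"jaw":1,"travel":[0,0,0.8],"roll":-0.84},{"jaw":1,"travel":[0,0,0.8],"roll":-0.98},{"jaw":1,"travel":[0,0,0.8],"roll":-1.12},{"jaw":1,"travel":[0,0,0.8],"roll":-1.26},{"jaw":1,"travel":[0,0,0.8],"roll":-1.4},{"jaw":1,"travel":[0,0,0.8],"roll":-1.52},{"jaw":1,"travel":[0,0,0.8],"roll":-1.571}]' 60
python3 -m creep '[{"jaw":1,"travel":[0,0,0],"roll":0},{"jaw":1,"travel":[0,0,-0.8],"roll":0},{"jaw":1,"travel":[0,0,-0.8],"roll":0}]'
```

```text
time_s: 39.4
position: [0.4951, -0.2118, 0.2294]
tool_rot: [[0.098, 0.995, -0.0], [0.995, -0.098, 0.0], [0.0, -0.0, -1.0]]
ft_force: [0.7, -0.3, -1.5]
grip_width: 0.0111
gripper_force: 58.8
time_s: 39.7
position: [0.495, -0.2118, 0.2293]
tool_rot: [[0.092, 0.996, 0.0], [0.996, -0.092, -0.0], [-0.0, 0.0, -1.0]]
ft_force: [-1.5, 0.5, 6.0]
grip_width: 0.0107
gripper_force: 59.9
```

```bash
python3 -m creep '[{"jaw":0.3,"travel":[0,0,0],"roll":0},{"jaw":0.2,"travel":[0,0,0],"roll":0},{"jaw":0.2,"travel":[0,0,0],"roll":0},{"jaw":0.0,"travel":[0,0,20],"roll":0},{"jaw":-0.3,"travel":[0,0,60],"roll":0},{"jaw":-0.3,"travel":[0,15,100],"roll":0},{"jaw":-0.3,"travel":[0,40,140],"roll":0},{"jaw":-0.3,"travel":[0,70,165],"roll":0},{"jaw":-0.3,"travel":[0,90,165],"roll":0},{"jaw":-0.3,"travel":[0,90,165],"roll":0},{"jaw":-0.3,"travel":[0,90,165],"roll":0}]' 60
python3 cov2.py w12.npz 1; python3 key.py .076
python3 - <<'E'
from h import *
f=np.load('w12.npz');im,d,K,E=[f[k] for k in('im','d','K','E')];P=cloud(d,K,E)
m=(np.hypot(P[...,0]-.4952,P[...,1]+.2115)<.02)&(P[...,2]>.044)&(P[...,2]<.056);print('flange top z',np.median(P[m][:,2]),m.sum(),'expect .050')
for n in('top',):
    im2,d2,K2,E2=grab(n);P2=cloud(d2,K2,E2)
    for nm,u,v in[('tin',360,186)]:print(nm,P2[v,u].round(3))
E
```

```text
time_s: 40.8
position: [0.4951, -0.1219, 0.3934]
tool_rot: [[0.093, 0.996, -0.001], [0.996, -0.093, -0.0], [-0.0, -0.001, -1.0]]
ft_force: [0.1, -0.0, -0.9]
grip_width: 0.0558
gripper_force: 0.0
plate plane slopes deg [-0.06543627  0.01149598] z 30.236860731781334 7971
rect ((495.27056884765625, -211.72186279296875), (156.52561950683594, 116.21189880371094), 84.57435607910156)
pin 36 [286.77777778 213.33333333] [ 0.50119133 -0.14737875  0.036     ]
pin 31 [285.93548387 307.41935484] [ 0.48914551 -0.27327558  0.036     ]
hole px 274 299 256 292
[ 0.4952 -0.1224  0.3932] [-27.2  18.3  81.7  -0.   80.  -21.8]
handle ((496.1999206542969, -209.5230255126953), (39.12300109863281, 10.866144180297852), 84.7585678100586) z 0.07599756293250556
flange top z 0.05022520511852277 494 expect .050
tin [ 0.496 -0.054  0.507]
```

The flange top is at 50.2 mm (50 expected) and the handle at 84.8°, square to the slot. The cover is flat, and the robot is clear.

```bash
python3 -c "
from rig import close_job
print(close_job())"
```

```text
the job is handed in; nothing more can be done
None
```

The carrier is loaded with both black specimens and both red blanks, the cover is seated on its pins and the T-key is turned and holding; I handed the job in at about 41 s, after re-seating one blank that had tilted in its pocket (about 72 N of finger pressure for a moment).

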